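Herd the mag washers under the tray's back lip with a straightedge

ROBOT

A 6-joint arm with a two-finger parallel gripper is mounted at the origin on the work surface. World frame = base frame: x ahead of the robot, y to its left, z up, the work surface at z = 0. Lengths are in m, angles in rad, forces in N, time in s.
With the tool pointing down it reaches from about 0.35 to 0.725 m from the base axis. Payload 6 kg.
Tool frame: the origin (TCP) lies on the centre line of the jaws, within the pads' length; the fingertips stand 11 mm ahead of it and the grasp point (between the pads) lies 8 mm behind it; z points along the fingers, y is the direction in which the jaws open and shut (so a half turn about z gives the same grasp; the last joint's range is limited). The gripper opens to 85 mm and grips with 20 to 120 N. Pads are 22 mm wide; open, the fingers measure 114 mm over their backs; the gripper's body (76 mm by 85 mm) begins 54 mm behind the grasp point. The pads swing forward as they close: fully open they stand 13 mm farther back than shut.
Start: joints at [-0.9, 0.04, 0.085, 0, -1.615, -0.334], TCP at [0.198, -0.566, 0.211] pointing down, gripper open.
Joint ranges: [-2.56, 2.56], [-1.29, 2.01], [-1.08, 1.49], [-3.29, 1.98], [-2.81, -0.18], [-2.99, 2.99]. Speed limits (rad/s): [2.57, 2.57, 3.01, 3.14, 3.14, 3.14].

INTERFACE

Orientations are given as a unit quaternion [w, x, y, z].
In Python, from workcell import sensors, cams, r gives the robot as it stands.
- The arm moves only by the tool play_rows, never from a script. Its arguments are lists of equal length, an entry for each row: "delta_pos": the shift along the tool's x, y, z in mm, a list of three; "twist": the turn about the tool's z in degrees; "hand": the finger opening in mm, from 0 to 85.4. In form: {"delta_pos": [[x, y, z], ...], "twist": [twist, ...], "hand": [hand, ...]}. A call has 1 to 10 rows; each row is the pose to reach, as a shift and turn from the pose commanded when the call began, along the tool's axes at that moment; what a row does not reach only later rows make up. A row lasts 1/8 s, in which the tool goes at most 62.5 mm and 10.7 degrees, less where a joint would pass 70% of its speed; a pose out of reach is approached as far as the arm can. A call with a gripper value outside its range is refused whole. The fingers move at their own pace and stop on an object; the grip force is fixed at half the most. Time passes only in rows, so rows that repeat a pose let the fingers close. It gives the time, the measured TCP pose, the force and the opening at its end, in the units of the state.
- sensors.read_state(): the state, without advancing time (a new reading comes with each control period).
- cams.get_image(name): name is "side" or "top"; returns (picture, depth): 384x512x3 uint8, red, green, blue; 384x512 float32, m along the optical axis (not along the pixel's ray), 0 where there is no reading.
- cams.camera_info(name): a dict with "K" (3x3 intrinsics, pixels), "R" (3x3) and "t" (3): a world point X has camera coordinates R X + t. Camera axes: x right, y down, z forward; pixel columns grow to the right and rows downward; lengths in m; the calibration is good to about 2 mm. A picture is of the moment at which its call begins. camera_info takes no time and is no camera call.
- r.job_done(): hands the job in, once; it reports no verdict.
The state is a dict: "time": time; "joint_pos": joint angles; "joint_vel": joint speeds; "joint_efforts": joint torques, N m; "ee_pos": TCP position; "eef_rot": TCP orientation; "contact_force": force on the tool from outside, world axes, zero at the start; "wrist_torque": the same for the moment, N m; "gripper_width": finger opening in m.
Only numpy, scipy, OpenCV 4.12 (cv2) and the standard library are available. Lean on these libraries where they do the work, as an engineer would, in place of code of your own. Each camera call takes 0.05 s, during which the arm holds its last target.

TASK

Before the trolley is wheeled out, take the aluminium straightedge and slide the five loose wheel washers together, as one straight row, up the tray until all five are nipped snug against the back lip under its ledge. Push only with the straightedge, press gently and hold the row home for about a second so that it is square, never leaning hard on the lip or the deck, and leave the nut and the other things alone. Then draw the straightedge back and stand it on its edge on the tray, well clear of the row.

Things in the scene. Friction and masses are not known exactly. Their poses are not given: they have to be found in the camera images.
- tray: Blue pressed-steel parts tray, fixed. Origin: middle of the deck (the flat the washers lie on, 28 to 36 mm above the trolley top); z up, x towards the back lip. Deck 270 mm (x) by 360 mm (y). Front and side lips 14 mm high. Back lip 12.5 mm high, its top ledge overhangs the deck by 8 mm, 10 mm above it. Pushing the row on the lip, load the tray with less than 25 N in all, pushing and leaning together.
- lip: The tray's back lip. Origin: middle of its nominal inner face, at deck level, 135 mm along the tray's x; x out through the lip, y along it. The lip is a 352 mm strip bolted on through slots: its real face is parallel to y but anywhere up to 12 mm nearer or farther (-12 to +12 mm in x) than this origin. That shift is not measured and must be felt. It is bolted tight, stiff, and marked by over 15 N in all.
- straightedge_mid (a point): Centre of a loose aluminium box-section straightedge with black end caps: 240 mm long (its y), 20 mm thick (x), 50 mm high (z), 0.18 to 0.26 kg, broad faces flat. It stands on its narrow edge on the deck near the front lip (this point 25 mm up), x roughly as the tray's. Grip it across the 20 mm, in its upper half; finger tips 12 mm or more over the deck pass clear above the washers.
- lug_nut_mid (a point): Bystander: chrome wheel nut, 25 mm across and 34 mm tall, standing on the deck near the tray's side lip on the +y side; this point is its centre, 17 mm up.
- rim_brush_mid (a point): Bystander: yellow plastic rim brush, 320 mm long, lying on the trolley top beside the tray on the -y side; this point is 19 mm up in the end of its handle next to the neck; its x points to the bristle head.
- bucket: Bystander: empty white plastic bucket, 204 mm across the rim, 190 mm high, standing on the trolley top on the +y side; origin at the centre of its underside.
- extinguisher: Bystander: small red fire extinguisher with a squeeze lever, 84 mm across, 310 mm high, standing on the trolley top on the +y side; origin at the centre of its underside, the lever points along its -x.
- washer1_mid (a point): Centre of one of five alike loose flat steel mag-wheel washers lying on the deck: 32 mm outside diameter, 15 mm hole, 5 mm thick, about 25 g; this point is 2.5 mm above the deck. They lie scattered between the straightedge and the back lip, in separate lanes side by side along the tray's y.
- washer2_mid (a point): Centre of one of five alike loose flat steel mag-wheel washers lying on the deck: 32 mm outside diameter, 15 mm hole, 5 mm thick, about 25 g; this point is 2.5 mm above the deck. They lie scattered between the straightedge and the back lip, in separate lanes side by side along the tray's y.
- washer3_mid (a point): Centre of one of five alike loose flat steel mag-wheel washers lying on the deck: 32 mm outside diameter, 15 mm hole, 5 mm thick, about 25 g; this point is 2.5 mm above the deck. They lie scattered between the straightedge and the back lip, in separate lanes side by side along the tray's y.
- washer4_mid (a point): Centre of one of five alike loose flat steel mag-wheel washers lying on the deck: 32 mm outside diameter, 15 mm hole, 5 mm thick, about 25 g; this point is 2.5 mm above the deck. They lie scattered between the straightedge and the back lip, in separate lanes side by side along the tray's y.
- washer5_mid (a point): Centre of one of five alike loose flat steel mag-wheel washers lying on the deck: 32 mm outside diameter, 15 mm hole, 5 mm thick, about 25 g; this point is 2.5 mm above the deck. They lie scattered between the straightedge and the back lip, in separate lanes side by side along the tray's y.

How it is judged:
On the way, in this order (a step that is already met when the one before it is completed fails the run):
1. all five washers lie flat in one line along the face of the straightedge, still short of the back lip (at least 6 mm) (angle between each of washer1_mid, washer2_mid, washer3_mid, washer4_mid, washer5_mid's own z axis and vertical below 0.08 rad and z of washer1_mid in the frame of lip between 0 and 0.005 m and x of washer1_mid in the frame of straightedge_mid between -0.029 and 0.029 m and y of washer1_mid in the frame of straightedge_mid between -0.125 and 0.125 m and z of each of washer1_mid, washer2_mid, washer3_mid, washer4_mid, washer5_mid in the frame of straightedge_mid below -0.014 m and x of each of washer1_mid, washer2_mid, washer3_mid, washer4_mid, washer5_mid in the frame of lip below -0.034 m and z of washer2_mid in the frame of lip between 0 and 0.005 m and x of washer2_mid in the frame of straightedge_mid between -0.029 and 0.029 m and y of washer2_mid in the frame of straightedge_mid between -0.125 and 0.125 m and z of washer3_mid in the frame of lip between 0 and 0.005 m and x of washer3_mid in the frame of straightedge_mid between -0.029 and 0.029 m and y of washer3_mid in the frame of straightedge_mid between -0.125 and 0.125 m and z of washer4_mid in the frame of lip between 0 and 0.005 m and x of washer4_mid in the frame of straightedge_mid between -0.029 and 0.029 m and y of washer4_mid in the frame of straightedge_mid between -0.125 and 0.125 m and z of washer5_mid in the frame of lip between 0 and 0.005 m and x of washer5_mid in the frame of straightedge_mid between -0.029 and 0.029 m and y of washer5_mid in the frame of straightedge_mid between -0.125 and 0.125 m), for 0.15 s.
2. the whole row is nipped between the straightedge and the back lip: each of the five touches the lip and lies along the straightedge, with at least 3 N on the lip in all, for half a second (angle between each of washer1_mid, washer2_mid, washer3_mid, washer4_mid, washer5_mid's own z axis and vertical below 0.08 rad and z of washer1_mid in the frame of lip between 0 and 0.005 m and x of washer1_mid in the frame of straightedge_mid between -0.029 and 0.029 m and y of washer1_mid in the frame of straightedge_mid between -0.125 and 0.125 m and z of each of washer1_mid, washer2_mid, washer3_mid, washer4_mid, washer5_mid in the frame of straightedge_mid below -0.014 m and x of washer1_mid in the frame of lip between -0.03 and -0.002 m and y of washer1_mid in the frame of lip between -0.17 and 0.17 m and z of washer2_mid in the frame of lip between 0 and 0.005 m and x of washer2_mid in the frame of straightedge_mid between -0.029 and 0.029 m and y of washer2_mid in the frame of straightedge_mid between -0.125 and 0.125 m and x of washer2_mid in the frame of lip between -0.03 and -0.002 m and y of washer2_mid in the frame of lip between -0.17 and 0.17 m and z of washer3_mid in the frame of lip between 0 and 0.005 m and x of washer3_mid in the frame of straightedge_mid between -0.029 and 0.029 m and y of washer3_mid in the frame of straightedge_mid between -0.125 and 0.125 m and x of washer3_mid in the frame of lip between -0.03 and -0.002 m and y of washer3_mid in the frame of lip between -0.17 and 0.17 m and z of washer4_mid in the frame of lip between 0 and 0.005 m and x of washer4_mid in the frame of straightedge_mid between -0.029 and 0.029 m and y of washer4_mid in the frame of straightedge_mid between -0.125 and 0.125 m and x of washer4_mid in the frame of lip between -0.03 and -0.002 m and y of washer4_mid in the frame of lip between -0.17 and 0.17 m and z of washer5_mid in the frame of lip between 0 and 0.005 m and x of washer5_mid in the frame of straightedge_mid between -0.029 and 0.029 m and y of washer5_mid in the frame of straightedge_mid between -0.125 and 0.125 m and x of washer5_mid in the frame of lip between -0.03 and -0.002 m and y of washer5_mid in the frame of lip between -0.17 and 0.17 m and contact force between lip and washer1 above 0.3 N and contact force between lip and washer2 above 0.3 N and contact force between lip and washer3 above 0.3 N and contact force between lip and washer4 above 0.3 N and contact force between lip and washer5 above 0.3 N and contact force between lip and anything else above 3 N), for 0.5 s.
At the end, for the whole second after the job is handed in: All five washers lie flat at rest in a straight row (within 3 mm), centres 2 to 30 mm in front of the lip's origin (the face may be 12 mm off it); the straightedge stands released on its narrow edge on the deck, within 100 mm of the middle sideways, 20 mm or more clear of the row (angle between each of washer1_mid, washer2_mid, washer3_mid, washer4_mid, washer5_mid, straightedge_mid's own z axis and vertical below 0.08 rad and z of washer1_mid in the frame of lip between 0 and 0.005 m and x of washer1_mid in the frame of lip between -0.03 and -0.002 m and y of washer1_mid in the frame of lip between -0.17 and 0.17 m and linear speed of each of washer1, washer2, washer3, washer4, washer5, straightedge below 0.01 m/s and z of washer2_mid in the frame of lip between 0 and 0.005 m and x of washer2_mid in the frame of lip between -0.03 and -0.002 m and y of washer2_mid in the frame of lip between -0.17 and 0.17 m and z of washer3_mid in the frame of lip between 0 and 0.005 m and x of washer3_mid in the frame of lip between -0.03 and -0.002 m and y of washer3_mid in the frame of lip between -0.17 and 0.17 m and z of washer4_mid in the frame of lip between 0 and 0.005 m and x of washer4_mid in the frame of lip between -0.03 and -0.002 m and y of washer4_mid in the frame of lip between -0.17 and 0.17 m and z of washer5_mid in the frame of lip between 0 and 0.005 m and x of washer5_mid in the frame of lip between -0.03 and -0.002 m and y of washer5_mid in the frame of lip between -0.17 and 0.17 m and ((x of washer1_mid in the frame of lip between -0.03 and -0.024 m and x of washer2_mid in the frame of lip between -0.03 and -0.024 m and x of washer3_mid in the frame of lip between -0.03 and -0.024 m and x of washer4_mid in the frame of lip between -0.03 and -0.024 m and x of washer5_mid in the frame of lip between -0.03 and -0.024 m) or (x of washer1_mid in the frame of lip between -0.027 and -0.021 m and x of washer2_mid in the frame of lip between -0.027 and -0.021 m and x of washer3_mid in the frame of lip between -0.027 and -0.021 m and x of washer4_mid in the frame of lip between -0.027 and -0.021 m and x of washer5_mid in the frame of lip between -0.027 and -0.021 m) or (x of washer1_mid in the frame of lip between -0.024 and -0.018 m and x of washer2_mid in the frame of lip between -0.024 and -0.018 m and x of washer3_mid in the frame of lip between -0.024 and -0.018 m and x of washer4_mid in the frame of lip between -0.024 and -0.018 m and x of washer5_mid in the frame of lip between -0.024 and -0.018 m) or (x of washer1_mid in the frame of lip between -0.021 and -0.015 m and x of washer2_mid in the frame of lip between -0.021 and -0.015 m and x of washer3_mid in the frame of lip between -0.021 and -0.015 m and x of washer4_mid in the frame of lip between -0.021 and -0.015 m and x of washer5_mid in the frame of lip between -0.021 and -0.015 m) or (x of washer1_mid in the frame of lip between -0.018 and -0.012 m and x of washer2_mid in the frame of lip between -0.018 and -0.012 m and x of washer3_mid in the frame of lip between -0.018 and -0.012 m and x of washer4_mid in the frame of lip between -0.018 and -0.012 m and x of washer5_mid in the frame of lip between -0.018 and -0.012 m) or (x of washer1_mid in the frame of lip between -0.015 and -0.009 m and x of washer2_mid in the frame of lip between -0.015 and -0.009 m and x of washer3_mid in the frame of lip between -0.015 and -0.009 m and x of washer4_mid in the frame of lip between -0.015 and -0.009 m and x of washer5_mid in the frame of lip between -0.015 and -0.009 m) or (x of washer1_mid in the frame of lip between -0.012 and -0.006 m and x of washer2_mid in the frame of lip between -0.012 and -0.006 m and x of washer3_mid in the frame of lip between -0.012 and -0.006 m and x of washer4_mid in the frame of lip between -0.012 and -0.006 m and x of washer5_mid in the frame of lip between -0.012 and -0.006 m) or (x of washer1_mid in the frame of lip between -0.009 and -0.003 m and x of washer2_mid in the frame of lip between -0.009 and -0.003 m and x of washer3_mid in the frame of lip between -0.009 and -0.003 m and x of washer4_mid in the frame of lip between -0.009 and -0.003 m and x of washer5_mid in the frame of lip between -0.009 and -0.003 m)) and (x of each of washer1_mid, washer2_mid, washer3_mid, washer4_mid, washer5_mid in the frame of straightedge_mid above 0.046 m or x of each of washer1_mid, washer2_mid, washer3_mid, washer4_mid, washer5_mid in the frame of straightedge_mid below -0.046 m) and x of straightedge_mid in the frame of tray between -0.13 and 0.09 m and y of straightedge_mid in the frame of tray between -0.1 and 0.1 m and z of straightedge_mid in the frame of tray between 0.02 and 0.028 m); the robot touches nothing.
It fails at once if the back lip is loaded with more than 15 N (contact force between lip and anything else above 15 N).
It fails at once if the straightedge, once under way (20 mm from its start), is pressed on the deck with more than 40 N (contact force between straightedge and tray above 40 N and distance of straightedge_mid from where it was at the start of the episode above 0.02 m).
It fails at once if the whole tray is loaded with more than 25 N while the row is pressed on the lip (pushing and leaning too hard) (contact force between tray and anything else above 25 N and contact force between lip and anything else above 1 N).
It fails at once if a finger touches a washer (contact force between the fingers and washer1 above 0.5 N or contact force between the fingers and washer2 above 0.5 N or contact force between the fingers and washer3 above 0.5 N or contact force between the fingers and washer4 above 0.5 N or contact force between the fingers and washer5 above 0.5 N).
It fails at once if the nut, brush, bucket or extinguisher is disturbed (moved more than 10 mm) (distance of any of lug_nut_mid, rim_brush_mid, bucket, extinguisher from where it was at the start of the episode above 0.01 m).
It also fails if it takes over 72 s, if anything falls off the work surface, if the arm or the gripper's body presses on something with over 40 N, if the wrist force passes 120 N, or if a joint passes its speed limit or range.

## Working session

There is one attempt and no reset: what is moved stays moved. The work goes in short steps, Python scripts to look and compute and a tool call to move; the robot and the scene stay as the last step left them, time stands still between calls to the robot, and variables do not carry over. Pictures are saved under pics/ and viewed, and the job is handed in when it is done.

Besides the shell and the picture viewer there is one more tool, called after "Emit:" as name([rows], argument=value, ...), one row to a line, values as JSON. play_rows: Moves the arm, as the interface text tells. Its arguments: {"type":"object","properties":{"delta_pos":{"type":"array"},"twist":{"type":"array"},"hand":{"type":"array"}},"required":["delta_pos","twist","hand"]}

```bash
mkdir -p pics; ls; python3 - <<'E'
from workcell import sensors, cams, r
import cv2,numpy as np
np.set_printoptions(precision=4,suppress=True)
for n in("side","top"):
    im,d=cams.get_image(n); cv2.imwrite(f"pics/{n}0.png",im[:,:,::-1]); np.save(f"pics/{n}0_d.npy",d)
    i=cams.camera_info(n); print(n,i)
print(sensors.read_state())
E
```

```text
pics
side {'K': array([[431.2714,   0.    , 253.0608],
       [  0.    , 431.2714, 194.4168],
       [  0.    ,   0.    ,   1.    ]]), 'R': array([[-0.9994, -0.0353,  0.0014],
       [-0.0238,  0.6442, -0.7645],
       [ 0.026 , -0.7641, -0.6446]]), 't': array([0.5352, 0.0322, 1.2223])}
top {'K': array([[439.0752,   0.    , 258.2507],
       [  0.    , 439.0752, 187.7509],
       [  0.    ,   0.    ,   1.    ]]), 'R': array([[ 0.0188, -0.9998, -0.0002],
       [-0.9731, -0.0182, -0.2296],
       [ 0.2295,  0.0045, -0.9733]]), 't': array([0.0021, 0.5596, 1.2113])}
{'time': 0.1, 'joint_pos': array([-0.9003,  0.0408,  0.0839, -0.0004, -1.6155, -0.3337]), 'joint_vel': array([-0.0001,  0.0001,  0.003 ,  0.0005,  0.0003,  0.0011]), 'joint_efforts': array([ -0.0051, -36.9348,  34.828 ,   6.9518,  -0.0046,   0.    ]), 'ee_pos': array([ 0.1982, -0.566 ,  0.2101]), 'eef_rot': array([-0.0002, -0.1676,  0.9859,  0.0008]), 'contact_force': array([-0.5999,  0.0706, -0.4302]), 'wrist_torque': array([ 0.0478, -0.044 ,  0.0128]), 'gripper_width': 0.08540084072834322}
```

View pics/top0.png

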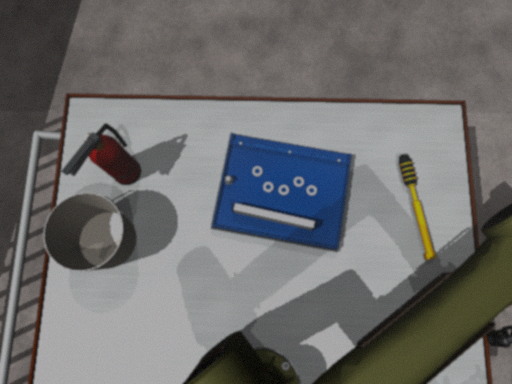

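View pics/side0.png

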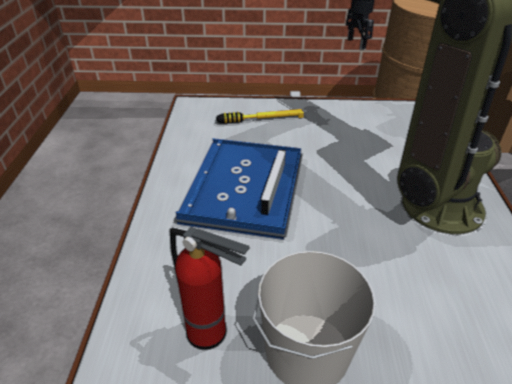

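The top view shows the tray around (285,190), the straightedge about (275,216) and the washers near (258,171), (268,187), (284,190), (299,181) and (312,190). The nut is at (229,180). The side view shows the same layout, with no obstacles over the tray.

```bash
cat > h.py <<'E'
import numpy as np,cv2
np.set_printoptions(precision=4,suppress=True)
from workcell import cams
def ray(n,uv,z):
    i=cams.camera_info(n);K,R,t=map(np.array,(i["K"],i["R"],i["t"]))
    uv=np.atleast_2d(uv).astype(float); p=np.c_[uv,np.ones(len(uv))]@np.linalg.inv(K).T@R
    o=-R.T@t; return o+p*((z-o[2])/p[:,2])[:,None]
def cloud(n,d):
    i=cams.camera_info(n);K,R,t=map(np.array,(i["K"],i["R"],i["t"]))
    v,u=np.mgrid[:384,:512]; p=np.stack([u,v,np.ones_like(u)],-1)@np.linalg.inv(K).T*d[...,None]
    return (p-t)@R
E
python3 - <<'E'
from h import *
im={n:cv2.imread(f"pics/{n}0.png") for n in("top","side")}
for n in im:
    hsv=cv2.cvtColor(im[n],cv2.COLOR_BGR2HSV); d=np.load(f"pics/{n}0_d.npy"); C=cloud(n,d)
    b=cv2.inRange(hsv,(100,120,30),(130,255,255))
    nl,lab,st,ce=cv2.connectedComponentsWithStats(b); k=1+np.argmax(st[1:,4]); m=(lab==k)
    cn=max(cv2.findContours(m.astype(np.uint8),cv2.RETR_EXTERNAL,cv2.CHAIN_APPROX_NONE)[0],key=cv2.contourArea)
    hull=cv2.fillConvexPoly(np.zeros_like(b),cv2.convexHull(cn),255)
    print(n,"blue z med",np.percentile(C[m][:,2],[5,25,50,75,95]))
    rc=cv2.minAreaRect(cn); print("rect",rc); q=cv2.approxPolyDP(cv2.convexHull(cn),6,True)[:,0]; print("corners px",q.tolist()); print(ray(n,q,0.043)[:,:2])
    w=(hull>0)&(hsv[...,1]<110)&(hsv[...,2]>110)
    nl,lab,st,ce=cv2.connectedComponentsWithStats(w.astype(np.uint8))
    for k in range(1,nl):
        if st[k,4]>8: print(st[k],ce[k],ray(n,ce[k],0.037)[0],np.median(C[lab==k][:,2]))
    s=2 if n=="top" else 3
    x,y,ww,hh=cv2.boundingRect(cn); cv2.imwrite(f"pics/{n}0z.png",cv2.resize(im[n][y-8:y+hh+8,x-8:x+ww+8],None,fx=4,fy=4,interpolation=cv2.INTER_NEAREST)); print(x-8,y-8)
E
```

```text
top blue z med [0.0259 0.0286 0.0305 0.0326 0.0429]
rect ((282.4046630859375, 191.10763549804688), (126.75121307373047, 95.59627532958984), 9.700392723083496)
corners px [[350, 155], [336, 248], [213, 226], [232, 134]]
[[ 0.6712 -0.2616]
 [ 0.3915 -0.2134]
 [ 0.4483  0.1418]
 [ 0.7314  0.0959]]
[239 141   4   4  11] [240.1818 142.8182] [0.7057 0.0704 0.037 ] 0.04379625993365102
[337 159   4   3  11] [338.3636 159.9091] [ 0.6569 -0.2273  0.037 ] 0.04484766974816776
[252 166  11  11  94] [256.9574 170.7872] [0.6183 0.0176 0.037 ] 0.033861977181462395
[226 176   5   5  20] [227.7 178.1] [0.594  0.1046 0.037 ] 0.06238935530774352
[293 176  12  11  96] [298.3333 181.0521] [ 0.5889 -0.1064  0.037 ] 0.032597100472460824
[263 181  11  12  96] [268.  186.5] [ 0.5705 -0.0162  0.037 ] 0.03387472811349932
[278 184  12  12  98] [283.3571 189.5714] [ 0.5619 -0.0619  0.037 ] 0.03395322846674146
[306 185  12  11  96] [311.2292 189.9167] [ 0.5624 -0.1446  0.037 ] 0.03347627025096988
[234 203  81  25 620] [273.5145 215.1403] [ 0.4845 -0.0335  0.037 ] 0.0801371938973387
205 126
side blue z med [0.0266 
[... 531 characters left out ...]
615
[240 159  12   8  71] [245.3239 162.4085] [ 0.5641 -0.137   0.037 ] 0.03243963882900875
[231 166  11   8  73] [236.    169.589] [ 0.5902 -0.0994  0.037 ] 0.03291759762187692
[204 171   4   3   9] [205.3333 171.8889] [ 0.6804 -0.0847  0.037 ] 0.04341876602138283
[239 175  12   9  81] [244.0741 179.    ] [ 0.5637 -0.0548  0.037 ] 0.032894359237021234
[235 185  12   9  84] [240.25   189.0476] [ 0.5721 -0.0084  0.037 ] 0.03304367089785992
[217 192  12   9  83] [222.3976 196.2289] [0.6198 0.0247 0.037 ] 0.03375690061871599
[188 204   4   3  12] [189.5 205. ] [0.7055 0.0646 0.037 ] 0.043851062647518854
[227 207  10  13  82] [231.561  213.0122] [0.5894 0.0923 0.037 ] 0.05343022503121016
168 131
```

View pics/top0z.png

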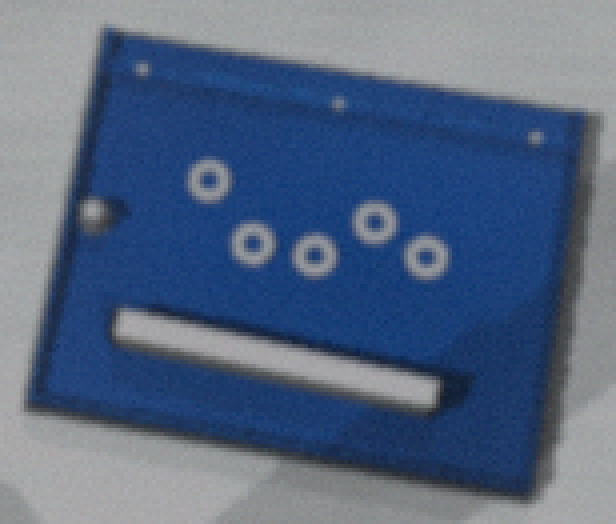

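View pics/side0z.png

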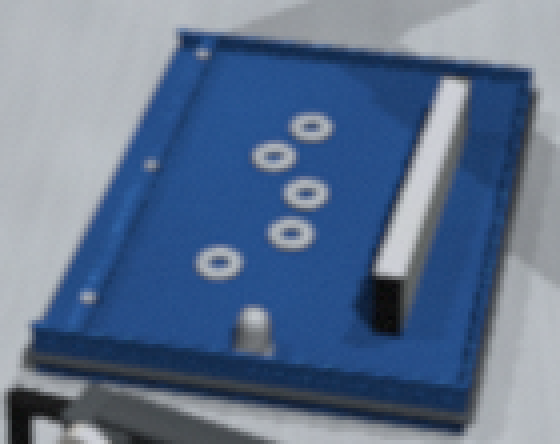

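```bash
python3 - <<'E'
from h import *
D=0.0295
W={"top":[(256.96,170.79),(268,186.5),(283.36,189.57),(298.33,181.05),(311.23,189.92)],"side":[(222.40,196.23),(240.25,189.05),(244.07,179),(236,169.59),(245.32,162.41)]}
R={"top":[(240.18,142.82),(338.36,159.91)],"side":[(189.5,205),(218.2,144)]}
for n in W:
    print(n);print(ray(n,W[n],D+.005)[:,:2]); rv=ray(n,R[n],D+.014)[:,:2]; d=rv[0]-rv[1]; print("rivets",rv,np.degrees(-np.arctan2(d[0],d[1])))
    im=cv2.imread(f"pics/{n}0.png");hsv=cv2.cvtColor(im,cv2.COLOR_BGR2HSV)
    w=((hsv[...,1]<110)&(hsv[...,2]>(150 if n=="side" else 130))).astype(np.uint8)
    nl,lab,st,ce=cv2.connectedComponentsWithStats(w)
    k=lab[215,274] if n=="top" else lab[175,273]
    ys,xs=np.where(lab==k); P=ray(n,np.c_[xs,ys],D+.05)[:,:2].astype(np.float32)
    rc=cv2.minAreaRect(P); print("SE",rc)
    c=P.mean(0); l=np.linalg.svd(P-c,full_matrices=False)[2][0]; pr=(P-c)@l; print(c,l,np.degrees(np.arctan2(-l[0],l[1])),pr.min(),pr.max(),"centre",c+l*(pr.min()+pr.max())/2)
# depth plane of deck/top
for n in W:
    im=cv2.imread(f"pics/{n}0.png");C=cloud(n,np.load(f"pics/{n}0_d.npy")).reshape(-1,3)
    xy=C[:,:2]; m=(abs(xy[:,0]-.5575)<.045)&(abs(xy[:,1]+.06)<.1)&(abs(C[:,2]-.03)<.01); print(n,"deck",np.median(C[m,2]))
    m=(abs(xy[:,0]-.45)<.3)&(abs(xy[:,1]-0)<.5)&(abs(C[:,2])<.01); print("table",np.median(C[m,2]))
    m=(abs(C[:,2]-.08)<.008)&(abs(xy[:,0]-.48)<.05)&(abs(xy[:,1]+.05)<.14); print("SEtop",np.median(C[m],axis=0))
E
```

```text
top
[[ 0.619   0.0176]
 [ 0.5711 -0.0162]
 [ 0.5625 -0.062 ]
 [ 0.5895 -0.1066]
 [ 0.563  -0.1449]]
rivets [[ 0.7034  0.0701]
 [ 0.6549 -0.2261]] -9.29590562000451
SE ((0.47769758105278015, -0.03155907243490219), (0.2291996031999588, 0.019856689497828484), 77.81092834472656)
[ 0.4779 -0.0312] [0.2058 0.9786] -11.877128 -0.11496246 0.114239134 centre [ 0.4778 -0.0316]
side
[[ 0.6202  0.0218]
 [ 0.5724 -0.0114]
 [ 0.5639 -0.058 ]
 [ 0.5904 -0.1028]
 [ 0.5643 -0.1404]]
rivets [[ 0.7038  0.0718]
 [ 0.6554 -0.2251]] -9.25095468401277
SE ((0.47872868180274963, -0.029005132615566254), (0.22819887101650238, 0.021164020523428917), 78.43829345703125)
[ 0.48   -0.0224] [0.2031 0.9792] -11.717413 -0.12081626 0.107401684 centre [ 0.4787 -0.029 ]
top deck 0.030609822915217518
table -0.00018486012895990608
SEtop [ 0.4776 -0.0334  0.0803]
side deck 0.02993488136639917
table -0.0007097230605978559
SEtop [ 0.4808 -0.0119  0.0793]
```

Both views agree to about 3 mm. The deck is at z≈0.030 and the tray yaw is about −9.3°. The straightedge centre is about (0.478, −0.031), yaw −11.8°. All five washers lie within ±85 mm of the tray's centre line. Next I move over the straightedge.

Emit:
play_rows([
  [-441.6, 412.3, 60],
  [-441.6, 412.3, 60],
  [-441.6, 412.3, 60],
  [-441.6, 412.3, 60],
  [-441.6, 412.3, 60],
  [-441.6, 412.3, 60],
  [-441.6, 412.3, 60],
  [-441.6, 412.3, 60],
  [-441.6, 412.3, 60],
  [-441.6, 412.3, 60],
], twist=[-58.9, -58.9, -58.9, -58.9, -58.9, -58.9, -58.9, -58.9, -58.9, -58.9], hand=[60, 60, 60, 60, 60, 60, 60, 60, 60, 60])

```text
time: 1.35
ee_pos: [0.4792, -0.0287, 0.1503]
eef_rot: [-0.0, -0.631, 0.775, 0.0]
contact_force: [0.9, 0.1, 0.2]
gripper_width: 0.0594
```

Emit:
play_rows([
  [0, 0, 45],
  [0, 0, 70],
  [0, 0, 88],
  [0, 0, 88],
  [0, 0, 88],
], twist=[0, 0, 0, 0, 0], hand=[60, 60, 60, 60, 60])

```text
time: 1.98
ee_pos: [0.4795, -0.0313, 0.0643]
eef_rot: [0.001, -0.631, 0.776, -0.001]
contact_force: [-0.2, 0.6, -1.3]
gripper_width: 0.0602
```

```bash
cat > look.py <<'E'
import sys
from h import *
from workcell import sensors
t=sys.argv[1]
for n in sys.argv[2:]:
    im,d=cams.get_image(n); b=im[:,:,::-1].copy(); cv2.imwrite(f"pics/{n}{t}.png",b)
    c=b[120:260,200:365] if n=="top" else b[60:245,160:320]
    cv2.imwrite(f"pics/{n}{t}z.png",cv2.resize(c,None,fx=4 if n=="top" else 3.2,fy=4 if n=="top" else 3.2,interpolation=cv2.INTER_CUBIC))
s=sensors.read_state(); print({k:s[k] for k in("time","ee_pos","eef_rot","contact_force","wrist_torque","gripper_width")})
E
python3 look.py 1 side top
```

```text
{'time': 2.075, 'ee_pos': array([ 0.4796, -0.0312,  0.0644]), 'eef_rot': array([ 0.001 , -0.6306,  0.7761, -0.0005]), 'contact_force': array([-0.4151, -0.2198,  0.7901]), 'wrist_torque': array([ 0.014 ,  0.067 , -0.0451]), 'gripper_width': 0.06015740886405969}
```

View pics/side1z.png

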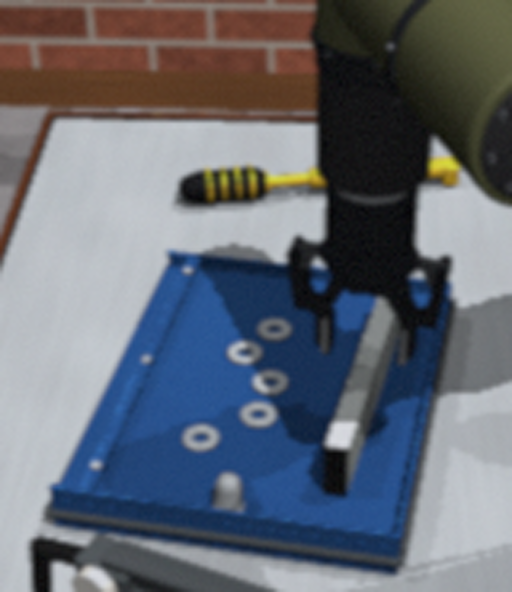

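View pics/top1z.png

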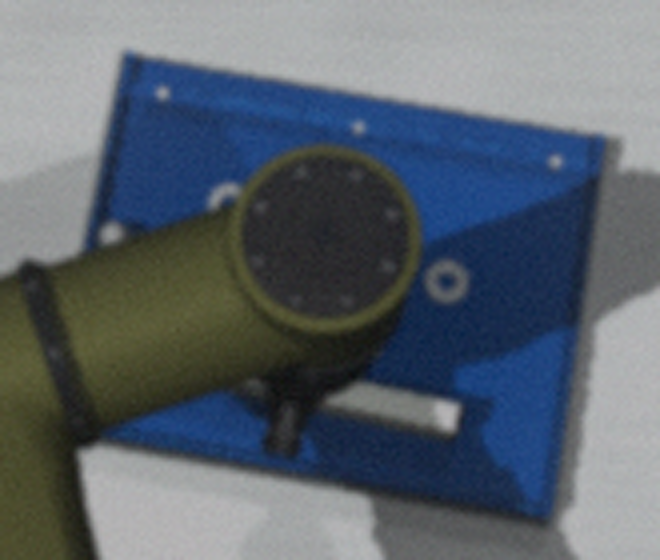

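The fingers straddle the straightedge, seen in the side zoom at (325,335) and (405,345). Closing.

Emit:
play_rows([
  [0, 0, 0],
  [0, 0, 0],
  [0, 0, 0],
  [0, 0, 0],
  [0, 0, 0],
  [0, 0, 0],
  [0, 0, 0],
  [0, 0, 0],
], twist=[0, 0, 0, 0, 0, 0, 0, 0], hand=[15, 15, 15, 15, 15, 15, 15, 15])

```text
time: 3.08
ee_pos: [0.4788, -0.0312, 0.063]
eef_rot: [-0.0, -0.631, 0.776, 0.0]
contact_force: [-0.2, 0.2, -0.0]
gripper_width: 0.0148
```

```bash
python3 look.py 2 side
```

```text
{'time': 3.125, 'ee_pos': array([ 0.4788, -0.0312,  0.063 ]), 'eef_rot': array([-0.    , -0.6306,  0.7761,  0.0001]), 'contact_force': array([ 0.1856, -0.499 ,  0.2792]), 'wrist_torque': array([-0.0336, -0.0281, -0.004 ]), 'gripper_width': 0.015309858321333204}
```

View pics/side2z.png

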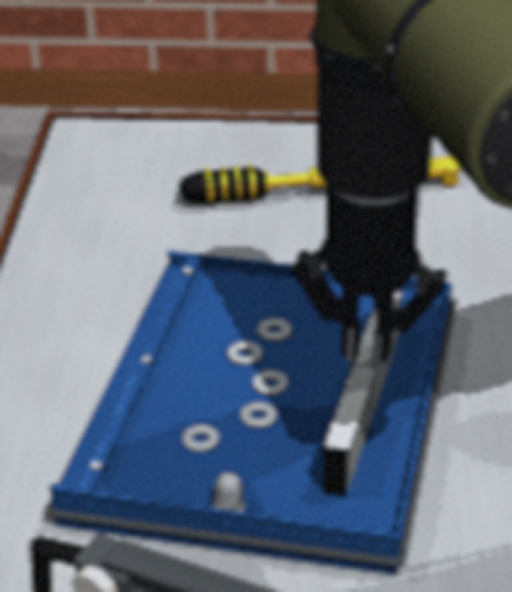

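The reading equals the commanded 15 mm, so I'm closing fully to see where the fingers really stop.

Emit:
play_rows([
  [0, 0, 0],
  [0, 0, 0],
  [0, 0, 0],
  [0, 0, 0],
], twist=[0, 0, 0, 0], hand=[0, 0, 0, 0])

```text
time: 3.62
ee_pos: [0.4788, -0.0312, 0.063]
eef_rot: [0.0, -0.631, 0.776, 0.0]
contact_force: [-0.3, -0.1, 1.1]
gripper_width: -0.0002
```

```bash
python3 look.py 3 side
```

```text
{'time': 3.675, 'ee_pos': array([ 0.4788, -0.0312,  0.063 ]), 'eef_rot': array([-0.    , -0.6307,  0.7761,  0.0001]), 'contact_force': array([ 0.5802,  0.3309, -0.0809]), 'wrist_torque': array([ 0.0106, -0.0055, -0.0489]), 'gripper_width': -0.00020180888328913814}
```

View pics/side3z.png

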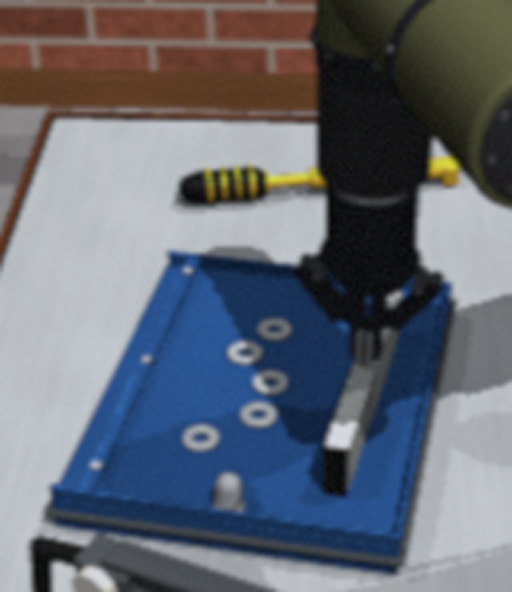

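```bash
python3 - <<'E'
from h import *
from workcell import sensors
im,d=cams.get_image("side")
i=cams.camera_info("side");K,R,t=map(np.array,(i["K"],i["R"],i["t"]))
def pr(X):
    p=K@(R@np.array(X)+t); return p[:2]/p[2]
for X in [(.4788,-.0312,.063),(.4788,-.0312,.052),(.4788,-.0312,.08),(.4788,-.0312,.09)]: print(X,pr(X),(pr(X)-[160,60])*3.2)
C=cloud("side",d)
for v in range(150,182,2):
    print(v,[tuple((C[v,u]*1000).astype(int)) for u in range(266,286,3)])
c=im[130:215,230:315,::-1]; cv2.imwrite("pics/s3zz.png",cv2.resize(c,None,fx=7,fy=7,interpolation=cv2.INTER_CUBIC))
E
```

```text
(0.4788, -0.0312, 0.063) [273.5584 177.5924] [363.3868 376.2956]
(0.4788, -0.0312, 0.052) [273.4342 180.6502] [362.9894 386.0805]
(0.4788, -0.0312, 0.08) [273.7531 172.796 ] [364.0101 360.9472]
(0.4788, -0.0312, 0.09) [273.8694 169.9337] [364.382  351.7879]
150 [(np.int64(501), np.int64(-215), np.int64(30)), (np.int64(494), np.int64(-14), np.int64(167)), (np.int64(486), np.int64(-19), np.int64(164)), (np.int64(478), np.int64(-23), np.int64(161)), (np.int64(470), np.int64(-12), np.int64(169)), (np.int64(462), np.int64(-16), np.int64(167)), (np.int64(454), np.int64(-16), np.int64(167))]
152 [(np.int64(501), np.int64(-42), np.int64(142)), (np.int64(494), np.int64(-16), np.int64(160)), (np.int64(503), np.int64(932), np.int64(811)), (np.int64(478), np.int64(-19), np.int64(158)), (np.int64(470), np.int64(-12), np.int64(163)), (np.int64(462), np.int64(-16), np.int64(161)), (np.int64(448), np.int64(-133), np.int64(80))]
154 [(np.int64(501), np.int64(-38), np.int64(138)), (np.int64(493), np.int64(-18), np.int64(152)), (np.int64(485), np.int64(-13), np.int64(156)), (np.int64(472), np.int64(-19
[... 3753 characters left out ...]
64(33)), (np.int64(446), np.int64(-84), np.int64(28))]
178 [(np.int64(499), np.int64(-72), np.int64(28)), (np.int64(491), np.int64(-11), np.int64(76)), (np.int64(483), np.int64(-7), np.int64(79)), (np.int64(475), np.int64(-6), np.int64(81)), (np.int64(466), np.int64(-33), np.int64(60)), (np.int64(455), np.int64(-71), np.int64(30)), (np.int64(446), np.int64(-72), np.int64(29))]
180 [(np.int64(499), np.int64(-61), np.int64(29)), (np.int64(491), np.int64(3), np.int64(81)), (np.int64(483), np.int64(0), np.int64(79)), (np.int64(475), np.int64(0), np.int64(79)), (np.int64(465), np.int64(-34), np.int64(51)), (np.int64(455), np.int64(-61), np.int64(30)), (np.int64(447), np.int64(-65), np.int64(28))]
```

View pics/s3zz.png

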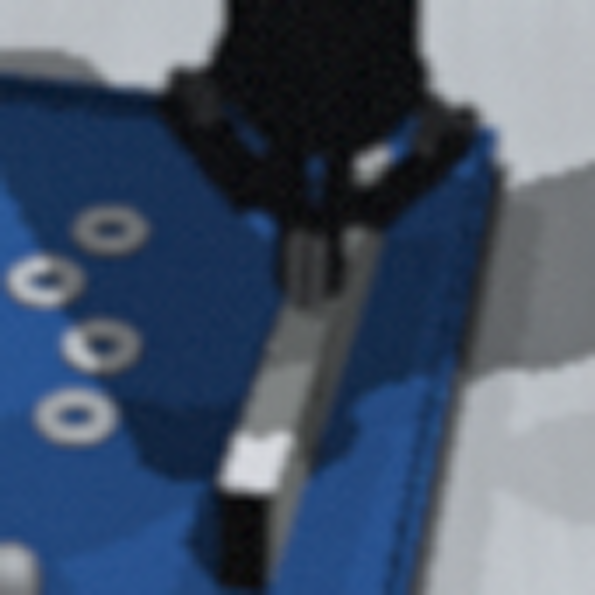

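```bash
python3 - <<'E'
from h import *
i=cams.camera_info("side");K,R,t=map(np.array,(i["K"],i["R"],i["t"]))
def pr(X):
    p=K@(R@np.array(X)+t); return p[:2]/p[2]
print(pr((.198,-.566,.211)),pr((.198,-.566,.200)))
im=cv2.imread("pics/side0.png");C=cloud("side",np.load("pics/side0_d.npy"))
m=(abs(C[...,0]-.198)<.09)&(abs(C[...,1]+.566)<.09)&(C[...,2]>.12)&(C[...,2]<.5)
v,u=np.where(m); print(u.min(),u.max(),v.min(),v.max()); 
for vv in range(28,50): 
    s=m[vv]; print(vv,s.sum(), (C[vv][s].mean(0)*1000).astype(int) if s.any() else "", np.where(s)[0].tolist()[:12])
cv2.imwrite("pics/g0.png",cv2.resize(im[0:70,320:400],None,fx=7,fy=7,interpolation=cv2.INTER_CUBIC))
E
```

```text
[354.2563  53.3499] [353.7832  56.3721]
346 374 0 50
28 24 [ 194 -543  307] [348, 349, 350, 351, 352, 353, 354, 357, 358, 359, 360, 361]
29 22 [ 192 -539  305] [349, 350, 351, 352, 353, 354, 358, 359, 360, 361, 362, 363]
30 21 [ 191 -536  303] [349, 350, 351, 352, 353, 354, 359, 360, 361, 362, 363, 364]
31 21 [ 193 -542  297] [348, 349, 350, 351, 352, 353, 354, 359, 360, 361, 362, 363]
32 20 [ 193 -547  292] [348, 349, 350, 351, 352, 353, 354, 359, 360, 361, 362, 363]
33 17 [ 193 -548  288] [348, 349, 350, 351, 352, 353, 354, 361, 362, 363, 365, 366]
34 17 [ 193 -548  285] [348, 349, 350, 351, 352, 353, 354, 361, 362, 363, 365, 366]
35 17 [ 191 -539  285] [348, 349, 350, 351, 352, 353, 361, 362, 363, 365, 366, 367]
36 18 [ 190 -536  283] [348, 349, 350, 351, 352, 353, 361, 362, 363, 364, 365, 366]
37 18 [ 190 -535  279] [348, 349, 350, 351, 352, 353, 361, 362, 363, 364, 365, 366]
38 16 [ 191 -540  274] [348, 349, 350, 351, 352, 353, 362, 363, 364, 365, 366, 367]
39 14 [ 198 -557  264] [347, 348, 349, 350, 351, 352, 353, 361, 362, 363, 364, 365]
40 12 [ 195 -552  263] [348, 349, 350, 351, 352, 361, 362, 363, 364, 365, 366, 367]
41 7 [ 182 -516  273] [361, 362, 363, 364, 365, 366, 367]
42 7 [ 182 -513  271] [361, 362, 363, 364, 365, 366, 367]
43 6 [ 183 -511  268] [361, 362, 363, 364, 365, 366]
44 7 [ 183 -516  263] [360, 361, 362, 363, 364, 365, 366]
45 7 [ 183 -515  260] [360, 361, 362, 363, 364, 365, 366]
46 7 [ 182 -516  256] [360, 361, 362, 363, 364, 365, 366]
47 7 [ 182 -514  254] [360, 361, 362, 363, 364, 365, 366]
48 6 [ 183 -516  249] [360, 361, 362, 363, 364, 365]
49 6 [ 181 -519  245] [360, 361, 362, 363, 364, 365]
```

View pics/g0.png

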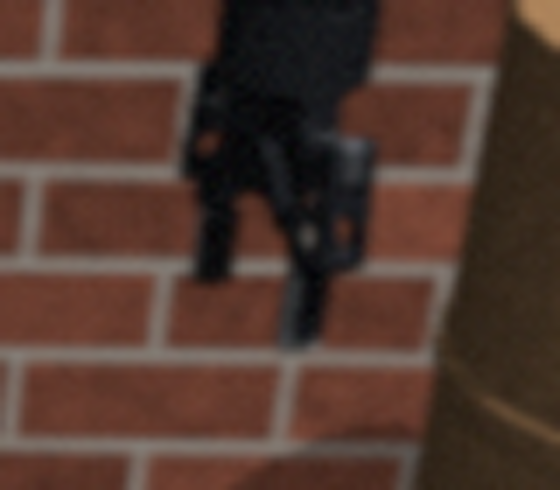

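The closed fingertips actually sit at z≈0.08, on top of the straightedge. The depth image at the start shows the same thing: tips about 30 mm above where the stated tool frame puts them. The reported TCP z is therefore about 30 mm low against both cameras, so I'll use the camera for height. I'll open, go down part way and check.

Emit:
play_rows([
  [0, 0, 0],
  [0, 0, 0],
  [0, 0, 0],
  [0, 0, 0],
  [0, 0, 10],
  [0, 0, 20],
  [0, 0, 20],
  [0, 0, 20],
], twist=[0, 0, 0, 0, 0, 0, 0, 0], hand=[55, 55, 55, 55, 55, 55, 55, 55])

```text
time: 4.72
ee_pos: [0.4789, -0.0312, 0.043]
eef_rot: [-0.0, -0.631, 0.776, -0.0]
contact_force: [-0.6, -0.0, -0.2]
gripper_width: 0.0548
```

```bash
python3 look.py 4 side; python3 - <<'E'
from h import *
im=cv2.imread("pics/side4.png");im2,d=cams.get_image("side");C=cloud("side",d)
m=(im.max(2)<60)&(abs(C[...,1]+.021)<.02)&(C[...,2]<.14)&(C[...,2]>.035)
for v in range(150,200,2):
    u=np.where(m[v])[0]
    print(v,u.tolist(), [tuple((C[v,a]*1000).astype(int).tolist()) for a in u[::4]])
cv2.imwrite("pics/s4zz.png",cv2.resize(im[120:215,220:320],None,fx=6,fy=6,interpolation=cv2.INTER_CUBIC))
E
```

```text
{'time': 4.775, 'ee_pos': array([ 0.479 , -0.0312,  0.0432]), 'eef_rot': array([ 0.0001, -0.6307,  0.776 , -0.0001]), 'contact_force': array([ 0.5964,  0.2384, -0.3843]), 'wrist_torque': array([0.0164, 0.0239, 0.0486]), 'gripper_width': 0.05514248134084705}
150 [] []
152 [] []
154 [253, 256, 264] [(537, -34, 139)]
156 [252, 253, 254, 255, 256, 263, 285, 286] [(539, -32, 134), (528, -36, 132)]
158 [252, 253, 254, 255, 256, 259, 262, 263, 264, 265, 274, 275, 276, 277, 285, 286, 423, 424] [(539, -35, 125), (528, -31, 128), (506, -21, 136), (474, -19, 138), (76, -40, 134)]
160 [253, 254, 255, 256, 257, 258, 259, 260, 261, 262, 263, 264, 265, 281, 282, 283, 285, 286, 287, 425, 426, 427] [(536, -31, 122), (526, -34, 120), (515, -25, 127), (504, -21, 130), (450, -11, 138), (72, -28, 136)]
162 [253, 254, 255, 256, 257, 258, 259, 260, 261, 262, 263, 264, 282, 283, 284, 285, 286, 287, 288, 289, 290, 291, 292, 293, 294, 295, 296, 425, 426, 427, 428, 429, 430] [(536, -29, 116), (525, -30, 116), (514, -21, 123), (458, -9, 133), (447, -14, 129), (435, -28, 120), (426, -9, 134), (70, -28, 130), (65
[... 914 characters left out ...]
174 [263, 264, 285, 286, 287, 288, 427, 428, 429] [(508, -25, 79), (442, -19, 85), (63, -4, 108)]
176 [263, 285, 286, 287, 288, 426, 427, 428, 429] [(508, -24, 73), (439, -16, 81), (63, -1, 103)]
178 [285, 286, 287, 425, 426, 427, 428] [(447, -11, 77), (63, -13, 87)]
180 [425, 426, 427] [(65, -10, 82)]
182 [294, 424, 425, 427] [(419, -39, 42)]
184 [422, 423, 424] [(63, -26, 56)]
186 [418, 419, 420, 421, 422, 423, 424, 425] [(70, -31, 44), (64, -20, 53)]
188 [415, 416, 417, 418, 419, 420, 421, 422, 423] [(77, -28, 39), (68, -24, 43), (64, -10, 54)]
190 [417, 418, 419, 420, 421, 422, 423] [(72, -24, 35), (66, -12, 45)]
192 [420, 421] [(66, -15, 36)]
194 [421] [(68, -1, 40)]
196 [] []
198 [] []
```

View pics/s4zz.png

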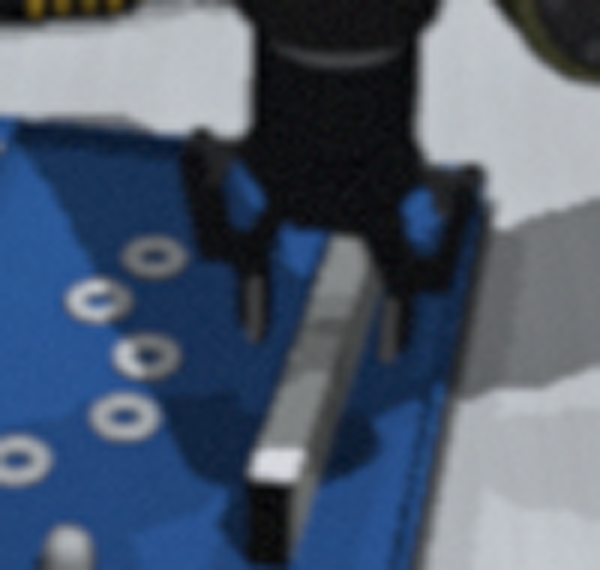

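The tips are now at z≈0.07, straddling the top of the straightedge. Going down 12 mm more, then gripping.

Emit:
play_rows([
  [0, 0, 6],
  [0, 0, 12],
  [0, 0, 12],
  [0, 0, 12],
  [0, 0, 12],
  [0, 0, 12],
  [0, 0, 12],
  [0, 0, 12],
  [0, 0, 12],
  [0, 0, 12],
], twist=[0, 0, 0, 0, 0, 0, 0, 0, 0, 0], hand=[55, 55, 55, 5, 5, 5, 5, 5, 5, 5])

```text
time: 6.08
ee_pos: [0.479, -0.0311, 0.0313]
eef_rot: [0.0, -0.631, 0.776, -0.0]
contact_force: [-0.8, 1.3, 4.0]
gripper_width: 0.019
```

```bash
python3 look.py 5 side; python3 - <<'E'
from h import *
im=cv2.imread("pics/side5.png")
cv2.imwrite("pics/s5zz.png",cv2.resize(im[120:215,220:320],None,fx=6,fy=6,interpolation=cv2.INTER_CUBIC))
E
```

```text
{'time': 6.125, 'ee_pos': array([ 0.479 , -0.0311,  0.0313]), 'eef_rot': array([ 0.0002, -0.6307,  0.776 , -0.0001]), 'contact_force': array([-0.444 ,  1.6942,  4.4406]), 'wrist_torque': array([ 0.3327,  0.3196, -0.0376]), 'gripper_width': 0.019390732658664957}
```

View pics/s5zz.png

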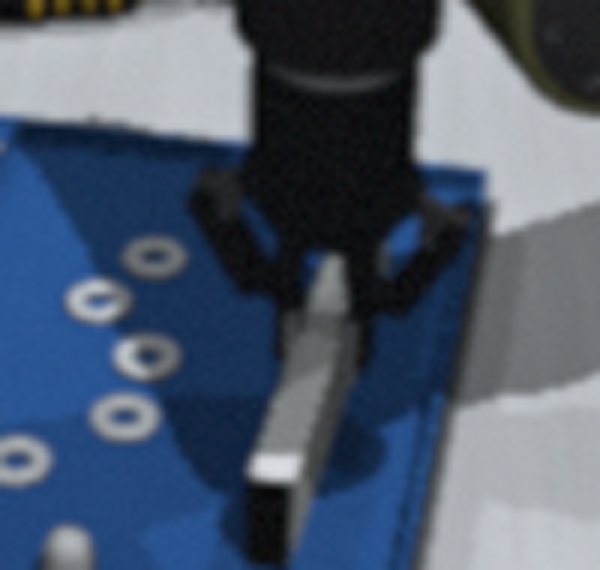

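Gripped, with the opening reading 19.4 mm. Before turning I refine the lip's direction from the tray edges in the first pictures.

```bash
python3 - <<'E'
from h import *
for n in("top","side"):
    im=cv2.imread(f"pics/{n}0.png");hsv=cv2.cvtColor(im,cv2.COLOR_BGR2HSV)
    b=cv2.inRange(hsv,(100,120,30),(130,255,255))
    b=cv2.morphologyEx(b,cv2.MORPH_CLOSE,np.ones((9,9)))
    cn=max(cv2.findContours(b,cv2.RETR_EXTERNAL,cv2.CHAIN_APPROX_NONE)[0],key=cv2.contourArea)[:,0]
    q=cv2.approxPolyDP(cv2.convexHull(cn[:,None]),6,True)[:,0].astype(float)
    if n=="top": q=np.array([[350,155],[336,248],[213,226],[232,134]],float)
    for a in range(len(q)):
        A,B=q[a],q[(a+1)%len(q)];u=(B-A)/np.linalg.norm(B-A);nn=np.array([-u[1],u[0]])
        s=(cn-A)@u;e=(cn-A)@nn;L=np.linalg.norm(B-A)
        m=(s>.08*L)&(s<.92*L)&(abs(e)<4)
        P=ray(n,cn[m],.043)[:,:2].astype(np.float32); l=cv2.fitLine(P,cv2.DIST_HUBER,0,.0005,.0005).ravel()
        ang=np.degrees(np.arctan2(l[1],l[0]));print(n,A,B,"angle",round(float(ang),2),"yaw",round(float((ang+45)%90-45),2), "pt",l[2:])
E
```

```text
top [350. 155.] [336. 248.] angle -9.38 yaw -9.38 pt [ 0.5287 -0.2384]
top [336. 248.] [213. 226.] angle 80.57 yaw -9.43 pt [ 0.4192 -0.0366]
top [213. 226.] [232. 134.] angle -9.45 yaw -9.45 pt [0.5871 0.1202]
top [232. 134.] [350. 155.] angle 80.69 yaw -9.31 pt [ 0.6996 -0.0864]
side [214. 139.] [299. 149.] angle -9.51 yaw -9.51 pt [ 0.5332 -0.2297]
side [299. 149.] [282. 238.] angle 80.7 yaw -9.3 pt [0.4278 0.0096]
side [282. 238.] [178. 223.] angle -9.41 yaw -9.41 pt [0.5885 0.163 ]
side [178. 223.] [176. 212.] angle -74.79 yaw 15.21 pt [0.7281 0.1211]
side [176. 212.] [214. 139.] angle 80.66 yaw -9.34 pt [ 0.7033 -0.0558]
```

Emit:
play_rows([
  [0, 0, -1],
  [0, 0, -1.5],
  [0, 0, -1.5],
  [0, 0, -1.5],
], twist=[0, 0, 0, 0], hand=[5, 5, 5, 5])

```text
time: 6.62
ee_pos: [0.4785, -0.0312, 0.0321]
eef_rot: [-0.0, -0.631, 0.776, 0.0]
contact_force: [-0.1, 1.0, -1.7]
gripper_width: 0.0189
```

```bash
python3 look.py 6 side
```

```text
{'time': 6.675, 'ee_pos': array([ 0.4786, -0.0312,  0.0322]), 'eef_rot': array([-0.0003, -0.6306,  0.7761,  0.0002]), 'contact_force': array([ 0.2032, -0.4397, -2.9286]), 'wrist_torque': array([ 0.0094, -0.0462, -0.062 ]), 'gripper_width': 0.019333907638912854}
```

The tray yaw is −9.38° in every edge fit. The straightedge hangs free (Fz ≈ −2.3 N, its weight). Next I square it to the lip and shift it 12 mm toward −y to centre it on the row.

Emit:
play_rows([
  [4, -5, 0],
  [8, -12, 0],
  [12, -20, 0],
  [12, -20, 0],
  [12, -20, 0],
  [12, -20, 0],
], twist=[-0.8, -1.6, -2.4, -2.4, -2.4, -2.4], hand=[5, 5, 5, 5, 5, 5])

```text
time: 7.42
ee_pos: [0.4958, -0.0469, 0.0325]
eef_rot: [-0.0, -0.647, 0.763, 0.0]
contact_force: [0.1, 0.4, -2.7]
gripper_width: 0.0191
```

```bash
cat > st.py <<'E'
from h import *
from workcell import sensors
from scipy.spatial.transform import Rotation as Ro
C0=np.array([.561,-.057]);a=np.radians(-9.38);ux=np.array([np.cos(a),np.sin(a)]);uy=np.array([-ux[1],ux[0]])
def st():
    s=sensors.read_state();q=s["eef_rot"];R=Ro.from_quat([q[1],q[2],q[3],q[0]]).as_matrix()
    y=-R[:,1]; yaw=np.degrees(np.arctan2(y[1],y[0])); f=s["contact_force"];p=s["ee_pos"][:2]-C0
    print("t %.2f tray xy %.1f %.1f z %.1f yaw %.2f  F tray %.2f %.2f %.2f Mz %.3f w %.4f"%(s["time"],p@ux*1e3,p@uy*1e3,s["ee_pos"][2]*1e3,yaw,f[:2]@ux,f[:2]@uy,f[2],s["wrist_torque"][2],s["gripper_width"]),np.degrees(np.arccos(-R[2,2])))
if __name__=="__main__": st()
E
python3 st.py; python3 look.py 7 side
```

```text
t 7.42 tray xy -65.9 -0.7 z 32.5 yaw -9.40  F tray -0.01 0.42 -2.70 Mz -0.066 w 0.0191 0.011349687599633935
{'time': 7.475, 'ee_pos': array([ 0.4959, -0.0469,  0.0325]), 'eef_rot': array([ 0.    , -0.6468,  0.7626,  0.0001]), 'contact_force': array([ 0.1667, -0.1065, -2.153 ]), 'wrist_torque': array([0.0237, 0.0615, 0.0235]), 'gripper_width': 0.019257400894044974}
```

View pics/side7z.png

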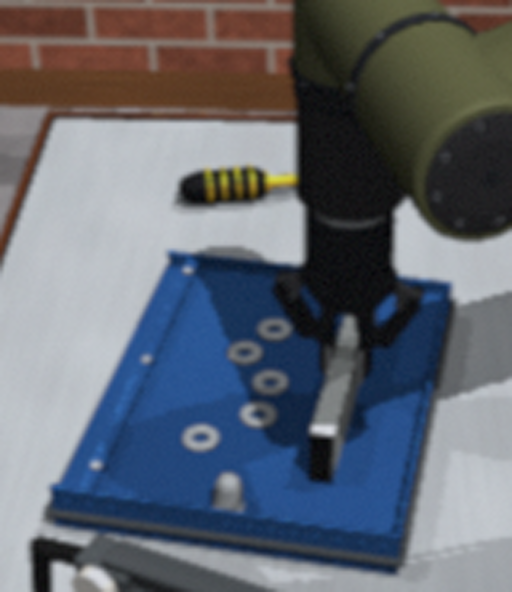

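The straightedge is square at yaw −9.40° and about 50 mm from the first washer. Now I gather the row.

Emit:
play_rows([
  [0, -10, 0],
  [0, -20, 0],
  [0, -30, 0],
  [0, -37, 0],
  [0, -43, 0],
  [0, -49, 0],
  [0, -55, 0],
  [0, -61, 0],
  [0, -67, 0],
  [0, -73, 0],
], twist=[0, 0, 0, 0, 0, 0, 0, 0, 0, 0], hand=[5, 5, 5, 5, 5, 5, 5, 5, 5, 5])

```text
time: 8.72
ee_pos: [0.5683, -0.059, 0.0325]
eef_rot: [0.0, -0.647, 0.763, 0.0]
contact_force: [-0.3, -0.1, -1.9]
gripper_width: 0.019
```

Emit:
play_rows([
  [0, -6, 0],
  [0, -12, 0],
  [0, -18, 0],
  [0, -24, 0],
  [0, -30, 0],
  [0, -36, 0],
  [0, -40, 0],
  [0, -42, 0],
  [0, -43, 0],
  [0, -43, 0],
], twist=[0, 0, 0, 0, 0, 0, 0, 0, 0, 0], hand=[5, 5, 5, 5, 5, 5, 5, 5, 5, 5])

```text
time: 9.98
ee_pos: [0.6105, -0.0659, 0.0325]
eef_rot: [0.0, -0.647, 0.763, -0.0]
contact_force: [0.6, 0.4, -2.1]
gripper_width: 0.0189
```

```bash
python3 st.py; python3 look.py 8 side top
```

```text
t 9.97 tray xy 50.3 -0.8 z 32.5 yaw -9.40  F tray 0.54 0.50 -2.06 Mz 0.046 w 0.0189 0.015488017498753684
{'time': 10.075, 'ee_pos': array([ 0.6105, -0.0659,  0.0326]), 'eef_rot': array([ 0.0002, -0.6468,  0.7627, -0.0001]), 'contact_force': array([ 0.0136, -1.1551, -2.756 ]), 'wrist_torque': array([ 0.0393, -0.0379,  0.0504]), 'gripper_width': 0.01905329053669878}
```

View pics/side8z.png

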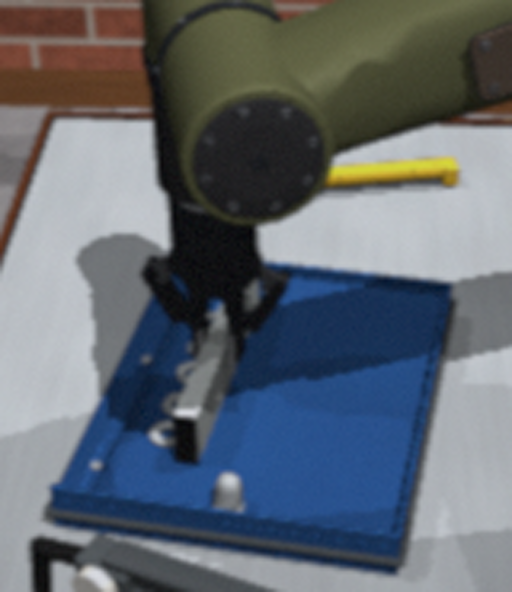

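View pics/top8z.png

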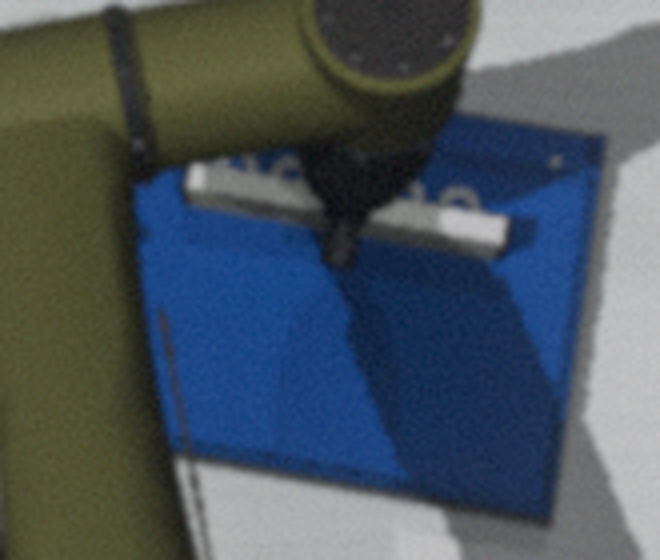

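The washers lie along the front face and the force readings are quiet. To estimate the lip position before feeling for it, I look for the ledge edge in the first pictures.

```bash
python3 - <<'E'
from h import *
from st import C0,ux,uy
for n in("top","side"):
    i=cams.camera_info(n);K,R,t=map(np.array,(i["K"],i["R"],i["t"]))
    im=cv2.imread(f"pics/{n}0.png").astype(np.float32)
    xs=np.arange(95,152,1.0); ys=np.arange(-140,140,2.0)
    X=np.zeros((len(ys),len(xs),3)); X[...,:2]=C0+xs[None,:,None]/1e3*ux+ys[:,None,None]/1e3*uy; X[...,2]=.0425
    p=(X@R.T+t)@K.T; p=(p[...,:2]/p[...,2:]).astype(np.float32)
    g=cv2.remap(im,p,None,cv2.INTER_LINEAR)
    m=np.median(g,axis=0); print(n,[(int(x),int(v[0])) for x,v in zip(xs,m)])
    cv2.imwrite(f"pics/{n}rect.png",cv2.resize(g.astype(np.uint8),None,fx=8,fy=4))
E
```

```text
top [(95, 121), (96, 121), (97, 121), (98, 121), (99, 120), (100, 119), (101, 117), (102, 116), (103, 114), (104, 112), (105, 111), (106, 110), (107, 109), (108, 108), (109, 107), (110, 106), (111, 106), (112, 106), (113, 107), (114, 109), (115, 112), (116, 115), (117, 118), (118, 120), (119, 122), (120, 123), (121, 125), (122, 125), (123, 126), (124, 125), (125, 124), (126, 123), (127, 122), (128, 120), (129, 120), (130, 120), (131, 120), (132, 119), (133, 119), (134, 119), (135, 119), (136, 119), (137, 119), (138, 118), (139, 117), (140, 116), (141, 115), (142, 114), (143, 114), (144, 115), (145, 118), (146, 124), (147, 130), (148, 138), (149, 145), (150, 151), (151, 157)]
side [(95, 140), (96, 140), (97, 139), (98, 138), (99, 137), (100, 136), (101, 134), (102, 133), (103, 131), (104, 130), (105, 129), (106, 128), (107, 126), (108, 124), (109, 120), (110, 117), (111, 114), (112, 114), (113, 115), (114, 117), (115, 121), (116, 126), (117, 131), (118, 135), (119, 138), (120, 141), (121, 142), (122, 143), (123, 143), (124, 143), (125, 142), (126, 142), (127, 140), (128, 139), (129, 138), (130, 137), (131, 137), (132, 137), (133, 137), (134, 136), (135, 136), (136, 136), (137, 136), (138, 136), (139, 136), (140, 137), (141, 139), (142, 142), (143, 147), (144, 155), (145, 163), (146, 172), (147, 179), (148, 184), (149, 188), (150, 190), (151, 192)]
```

View pics/toprect.png

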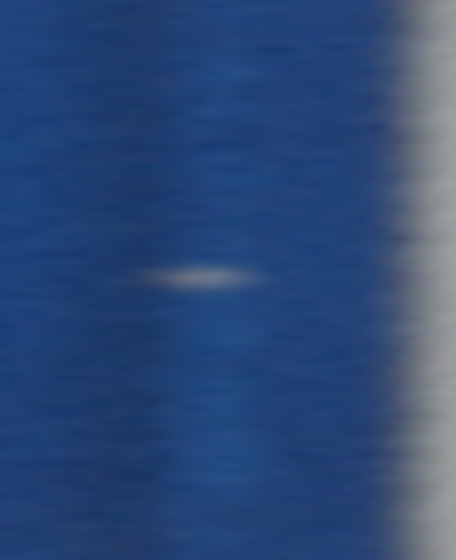

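View pics/siderect.png

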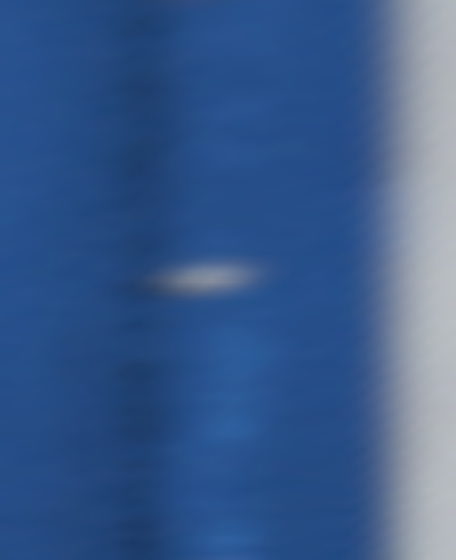

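The ledge edge shows at tray x≈115–116 in both views, which suggests a face near 124 and contact at TCP x≈82. This is only a hint, so I'll advance to 72 and then feel in small steps.

Emit:
play_rows([
  [0, -5, 0],
  [0, -10, 0],
  [0, -15, 0],
  [0, -19, 0],
  [0, -22, 0],
  [0, -22, 0],
], twist=[0, 0, 0, 0, 0, 0], hand=[5, 5, 5, 5, 5, 5])

```text
time: 10.82
ee_pos: [0.6324, -0.0696, 0.0324]
eef_rot: [0.0, -0.647, 0.763, -0.0]
contact_force: [-0.2, 0.8, -2.7]
gripper_width: 0.0192
```

```bash
python3 st.py
```

```text
t 10.82 tray xy 72.5 -0.8 z 32.4 yaw -9.41  F tray -0.36 0.71 -2.68 Mz 0.042 w 0.0192 0.00888530704968982
```

Emit:
play_rows([
  [0, -1, 0],
  [0, -2, 0],
  [0, -3, 0],
  [0, -3, 0],
], twist=[0, 0, 0, 0], hand=[5, 5, 5, 5])

```text
time: 11.32
ee_pos: [0.6351, -0.0701, 0.0325]
eef_rot: [0.0, -0.647, 0.763, 0.0]
contact_force: [-0.4, -0.5, -2.5]
gripper_width: 0.0193
```

```bash
python3 st.py
```

```text
t 11.32 tray xy 75.3 -0.8 z 32.5 yaw -9.41  F tray -0.36 -0.54 -2.50 Mz -0.022 w 0.0193 0.003671660390758716
```

Emit:
play_rows([
  [0, -0.8, 0],
  [0, -1.5, 0],
], twist=[0, 0], hand=[5, 5])

```text
time: 11.58
ee_pos: [0.6365, -0.0703, 0.0325]
eef_rot: [-0.0, -0.647, 0.763, 0.0]
contact_force: [-0.8, 0.5, -2.0]
gripper_width: 0.0193
```

Emit:
play_rows([
  [0, -0.3, 0],
  [0, -0.6, 0],
], twist=[0, 0], hand=[5, 5])

```text
time: 11.82
ee_pos: [0.6371, -0.0704, 0.0325]
eef_rot: [-0.0, -0.647, 0.763, 0.0]
contact_force: [-0.2, 0.7, -2.0]
gripper_width: 0.0192
```

Emit:
play_rows([
  [0, -0.3, 0],
  [0, -0.6, 0],
], twist=[0, 0], hand=[5, 5])

```text
time: 12.08
ee_pos: [0.6377, -0.0705, 0.0325]
eef_rot: [-0.0, -0.647, 0.763, 0.0]
contact_force: [-0.7, -0.1, -2.1]
gripper_width: 0.0191
```

```bash
python3 st.py
```

```text
t 12.07 tray xy 77.9 -0.8 z 32.5 yaw -9.40  F tray -0.68 -0.20 -2.10 Mz 0.043 w 0.0191 0.006176581766642016
```

Emit:
play_rows([
  [0, -0.3, 0],
  [0, -0.6, 0],
], twist=[0, 0], hand=[5, 5])

```text
time: 12.32
ee_pos: [0.6383, -0.0706, 0.0325]
eef_rot: [0.0, -0.647, 0.763, 0.0]
contact_force: [-0.4, -0.6, -2.2]
gripper_width: 0.0191
```

Emit:
play_rows([
  [0, -0.3, 0],
  [0, -0.6, 0],
], twist=[0, 0], hand=[5, 5])

```text
time: 12.58
ee_pos: [0.6389, -0.0707, 0.0325]
eef_rot: [0.0, -0.647, 0.763, 0.0]
contact_force: [0.0, 0.7, -1.3]
gripper_width: 0.0191
```

```bash
python3 st.py
```

```text
t 12.57 tray xy 79.1 -0.8 z 32.5 yaw -9.40  F tray -0.11 0.65 -1.33 Mz -0.029 w 0.0191 0.0037153254889512174
```

Emit:
play_rows([
  [0, -0.3, 0],
  [0, -0.6, 0],
], twist=[0, 0], hand=[5, 5])

```text
time: 12.82
ee_pos: [0.6395, -0.0708, 0.0325]
eef_rot: [-0.0, -0.647, 0.763, 0.0]
contact_force: [-0.5, -0.3, -2.7]
gripper_width: 0.0192
```

Emit:
play_rows([
  [0, -0.3, 0],
  [0, -0.5, 0],
], twist=[0, 0], hand=[5, 5])

```text
time: 13.08
ee_pos: [0.64, -0.0709, 0.0325]
eef_rot: [-0.0, -0.647, 0.763, 0.0]
contact_force: [-0.4, 0.1, -1.7]
gripper_width: 0.0191
```

```bash
python3 st.py
```

```text
t 13.07 tray xy 80.2 -0.8 z 32.5 yaw -9.40  F tray -0.41 0.04 -1.68 Mz 0.029 w 0.0191 0.009865663894978121
```

Emit:
play_rows([
  [0, -0.3, 0],
  [0, -0.5, 0],
], twist=[0, 0], hand=[5, 5])

```text
time: 13.32
ee_pos: [0.6401, -0.071, 0.0324]
eef_rot: [-0.0, -0.647, 0.763, 0.0]
contact_force: [-3.0, 0.5, -0.3]
gripper_width: 0.0191
```

Emit:
play_rows([
  [0, -0.3, 0],
  [0, -0.5, 0],
], twist=[0, 0], hand=[5, 5])

```text
time: 13.58
ee_pos: [0.6402, -0.071, 0.0324]
eef_rot: [-0.001, -0.647, 0.763, 0.001]
contact_force: [-5.9, 2.0, 1.4]
gripper_width: 0.0191
```

```bash
python3 st.py
```

```text
t 13.57 tray xy 80.4 -0.9 z 32.4 yaw -9.40  F tray -6.11 0.98 1.40 Mz 0.098 w 0.0191 0.10550001228131851
```

Contact at TCP x≈80.4, with 6 N on the row, within the 3–15 N band. I hold and average the readings.

Emit:
play_rows([
  [0, 0, 0],
  [0, 0, 0],
], twist=[0, 0], hand=[5, 5])

```text
time: 13.82
ee_pos: [0.6402, -0.071, 0.0324]
eef_rot: [-0.001, -0.647, 0.763, 0.001]
contact_force: [-4.6, 1.2, -0.1]
gripper_width: 0.0189
```

```bash
python3 st.py; python3 look.py 9 top side; python3 st.py
```

```text
t 13.82 tray xy 80.4 -0.9 z 32.4 yaw -9.40  F tray -4.74 0.44 -0.07 Mz 0.098 w 0.0189 0.10762597774758191
{'time': 13.925, 'ee_pos': array([ 0.6402, -0.071 ,  0.0324]), 'eef_rot': array([-0.0007, -0.6468,  0.7627,  0.0007]), 'contact_force': array([-6.033 ,  0.9631,  0.8822]), 'wrist_torque': array([0.4926, 2.035 , 0.0772]), 'gripper_width': 0.019240218153524582}
t 13.93 tray xy 80.4 -0.9 z 32.4 yaw -9.40  F tray -6.11 -0.03 0.88 Mz 0.077 w 0.0192 0.108061175738329
```

View pics/side9z.png

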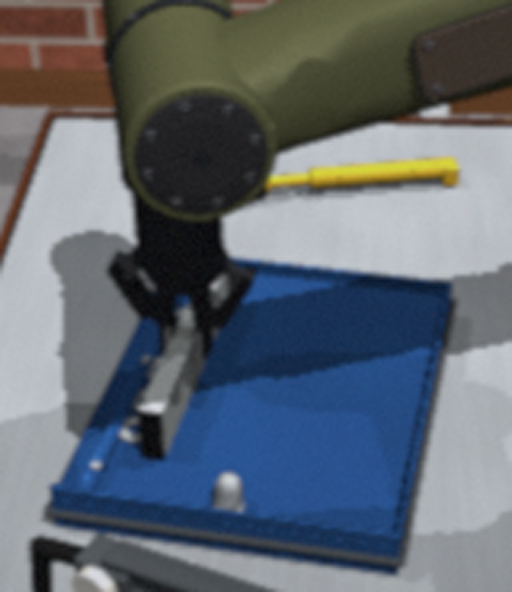

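View pics/top9z.png

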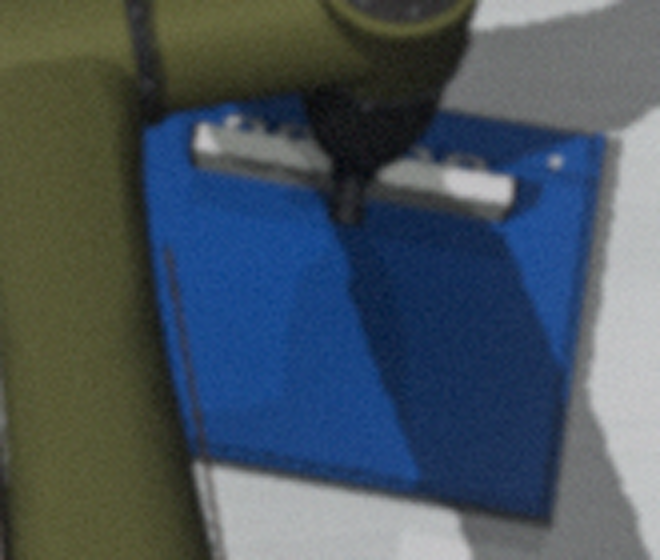

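The row is under the ledge at about 5.6 N, with the load centred roughly 15 mm to the +y side. I ease the yaw by 0.1° and press slightly more, then hold.

Emit:
play_rows([
  [0, -0.1, 0],
  [0, -0.2, 0],
  [0, -0.2, 0],
  [0, -0.2, 0],
], twist=[-0.05, -0.1, -0.1, -0.1], hand=[5, 5, 5, 5])

```text
time: 14.42
ee_pos: [0.6402, -0.071, 0.0323]
eef_rot: [-0.001, -0.647, 0.762, 0.001]
contact_force: [-7.6, 1.5, 0.1]
gripper_width: 0.019
```

```bash
python3 st.py
```

```text
t 14.43 tray xy 80.4 -0.9 z 32.3 yaw -9.31  F tray -7.72 0.25 0.14 Mz 0.020 w 0.0190 0.12826711647408978
```

Emit:
play_rows([
  [0, 0, 0],
  [0, 0, 0],
], twist=[0, 0], hand=[5, 5])

```text
time: 14.68
ee_pos: [0.6402, -0.071, 0.0323]
eef_rot: [-0.001, -0.647, 0.762, 0.001]
contact_force: [-6.7, 2.4, 0.7]
gripper_width: 0.0189
```

```bash
python3 st.py
```

```text
t 14.68 tray xy 80.4 -0.9 z 32.3 yaw -9.31  F tray -6.99 1.30 0.75 Mz 0.022 w 0.0189 0.129165339480806
```

Emit:
play_rows([
  [0, 0, 0],
  [0, 0, 0],
], twist=[0, 0], hand=[5, 5])

```text
time: 14.92
ee_pos: [0.6402, -0.071, 0.0323]
eef_rot: [-0.001, -0.647, 0.762, 0.001]
contact_force: [-6.4, 1.7, 1.4]
gripper_width: 0.0189
```

```bash
python3 st.py
```

```text
t 14.93 tray xy 80.4 -0.9 z 32.3 yaw -9.31  F tray -6.63 0.68 1.38 Mz 0.043 w 0.0189 0.13029248129831808
```

The load is now centred within about 5 mm, at roughly 7 N. A touch more for even contact, then hold over a second.

Emit:
play_rows([
  [0, -0.1, 0],
  [0, -0.2, 0],
  [0, -0.2, 0],
  [0, -0.2, 0],
], twist=[0, -0.04, -0.04, -0.04], hand=[5, 5, 5, 5])

```text
time: 15.42
ee_pos: [0.6402, -0.071, 0.0323]
eef_rot: [-0.001, -0.648, 0.762, 0.001]
contact_force: [-6.5, 0.9, 0.8]
gripper_width: 0.0193
```

```bash
python3 st.py
```

```text
t 15.43 tray xy 80.4 -0.9 z 32.3 yaw -9.27  F tray -6.60 -0.17 0.81 Mz 0.020 w 0.0193 0.15405195737899252
```

Emit:
play_rows([
  [0, 0, 0],
  [0, 0, 0],
  [0, 0, 0],
  [0, 0, 0],
  [0, 0, 0],
], twist=[0, 0, 0, 0, 0], hand=[5, 5, 5, 5, 5])

```text
time: 16.05
ee_pos: [0.6402, -0.071, 0.0323]
eef_rot: [-0.001, -0.648, 0.762, 0.001]
contact_force: [-7.7, 2.3, 1.4]
gripper_width: 0.019
```

```bash
python3 st.py
```

```text
t 16.05 tray xy 80.4 -0.9 z 32.3 yaw -9.27  F tray -7.94 0.98 1.35 Mz -0.051 w 0.0190 0.15236055073744145
```

Emit:
play_rows([
  [0, 0, 0],
  [0, 0, 0],
  [0, 0, 0],
  [0, 0, 0],
  [0, 0, 0],
], twist=[0, 0, 0, 0, 0], hand=[5, 5, 5, 5, 5])

```text
time: 16.68
ee_pos: [0.6402, -0.071, 0.0323]
eef_rot: [-0.001, -0.648, 0.762, 0.001]
contact_force: [-6.6, 1.6, 0.6]
gripper_width: 0.0192
```

```bash
python3 st.py
```

```text
t 16.68 tray xy 80.5 -0.9 z 32.3 yaw -9.27  F tray -6.82 0.52 0.64 Mz -0.058 w 0.0192 0.15099888200040623
```

Emit:
play_rows([
  [0, -0.1, 0],
  [0, -0.2, 0],
  [0, -0.2, 0],
  [0, -0.2, 0],
  [0, -0.2, 0],
  [0, -0.2, 0],
], twist=[0.02, 0.02, 0.02, 0.02, 0.02, 0.02], hand=[5, 5, 5, 5, 5, 5])

```text
time: 17.42
ee_pos: [0.6403, -0.071, 0.0323]
eef_rot: [-0.001, -0.648, 0.762, 0.001]
contact_force: [-7.3, 2.0, 1.1]
gripper_width: 0.0191
```

```bash
python3 st.py; python3 look.py 10 side; python3 st.py
```

```text
t 17.43 tray xy 80.5 -0.9 z 32.3 yaw -9.29  F tray -7.49 0.76 1.12 Mz -0.035 w 0.0191 0.17346998494373483
{'time': 17.475, 'ee_pos': array([ 0.6402, -0.071 ,  0.0323]), 'eef_rot': array([-0.0011, -0.6475,  0.762 ,  0.001 ]), 'contact_force': array([-7.6378,  2.1849,  2.8127]), 'wrist_torque': array([ 0.7102,  2.7259, -0.0305]), 'gripper_width': 0.01922080043635758}
t 17.48 tray xy 80.5 -0.9 z 32.3 yaw -9.29  F tray -7.89 0.91 2.81 Mz -0.030 w 0.0192 0.17497379073637687
```

Emit:
play_rows([
  [0, 0, 0],
  [0, 0, 0],
  [0, 0, 0],
  [0, 0, 0],
  [0, 0, 0],
], twist=[0, 0, 0, 0, 0], hand=[5, 5, 5, 5, 5])

```text
time: 18.1
ee_pos: [0.6402, -0.071, 0.0323]
eef_rot: [-0.001, -0.648, 0.762, 0.001]
contact_force: [-7.8, 2.0, 2.7]
gripper_width: 0.0193
```

```bash
python3 st.py
```

```text
t 18.10 tray xy 80.5 -0.9 z 32.3 yaw -9.29  F tray -8.07 0.74 2.67 Mz -0.027 w 0.0193 0.1778689685796667
```

View pics/side10z.png

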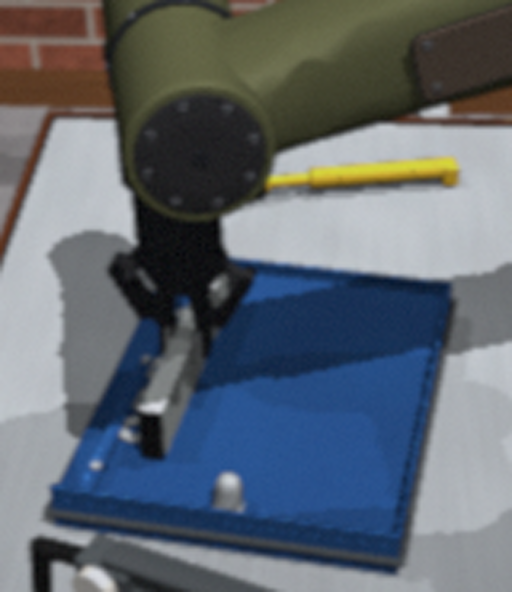

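The row is held home for about 4 s, steady at 6–8 N with little moment. Now I draw back slowly, then faster.

Emit:
play_rows([
  [0, 1, 0],
  [0, 3, -0.3],
  [0, 6, -0.6],
  [0, 12, -0.6],
  [0, 20, -0.6],
  [0, 30, -0.6],
  [0, 40, -0.6],
  [0, 50, -0.6],
  [0, 58, -0.6],
  [0, 60, -0.6],
], twist=[0, 0, 0, 0, 0, 0, 0, 0, 0, 0], hand=[5, 5, 5, 5, 5, 5, 5, 5, 5, 5])

```text
time: 19.35
ee_pos: [0.582, -0.0613, 0.0333]
eef_rot: [0.0, -0.648, 0.762, -0.0]
contact_force: [0.1, 0.8, -1.7]
gripper_width: 0.0189
```

Emit:
play_rows([
  [0, 10, 0],
  [0, 18, 0],
  [0, 20, 0],
  [0, 20, 0],
  [0, 20, 0],
], twist=[0, 0, 0, 0, 0], hand=[5, 5, 5, 5, 5])

```text
time: 19.98
ee_pos: [0.5628, -0.0582, 0.0331]
eef_rot: [0.0, -0.648, 0.762, 0.0]
contact_force: [0.2, 0.2, -2.5]
gripper_width: 0.0189
```

```bash
python3 st.py; python3 look.py 11 side top;  python3 -c "
import cv2;im=cv2.imread('pics/side11.png');cv2.imwrite('pics/s11zz.png',cv2.resize(im[120:240,170:310],None,fx=5,fy=5,interpolation=cv2.INTER_CUBIC))"
```

```text
t 19.98 tray xy 1.9 -0.9 z 33.1 yaw -9.28  F tray 0.18 0.19 -2.47 Mz 0.006 w 0.0189 0.004699264461544623
{'time': 20.075, 'ee_pos': array([ 0.5627, -0.0582,  0.033 ]), 'eef_rot': array([-0.0001, -0.6475,  0.762 ,  0.0001]), 'contact_force': array([-0.7831,  0.3291, -1.9633]), 'wrist_torque': array([-0.0032,  0.0589,  0.0161]), 'gripper_width': 0.019115803456806114}
```

View pics/s11zz.png

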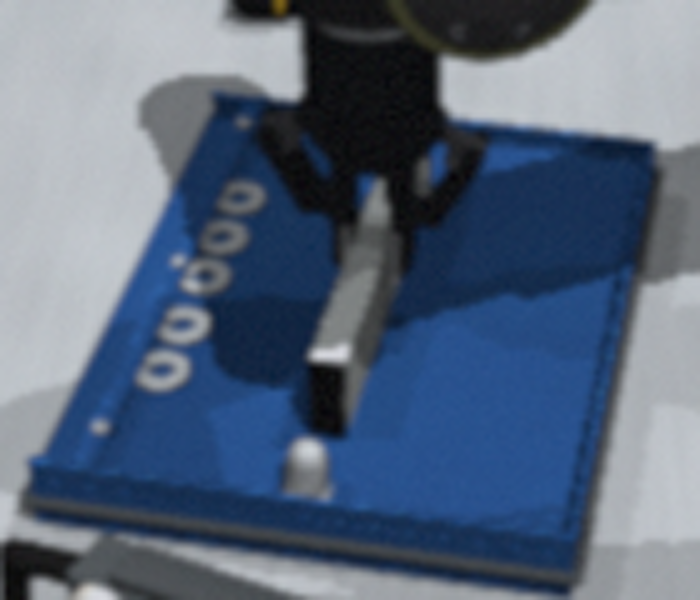

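View pics/top11z.png

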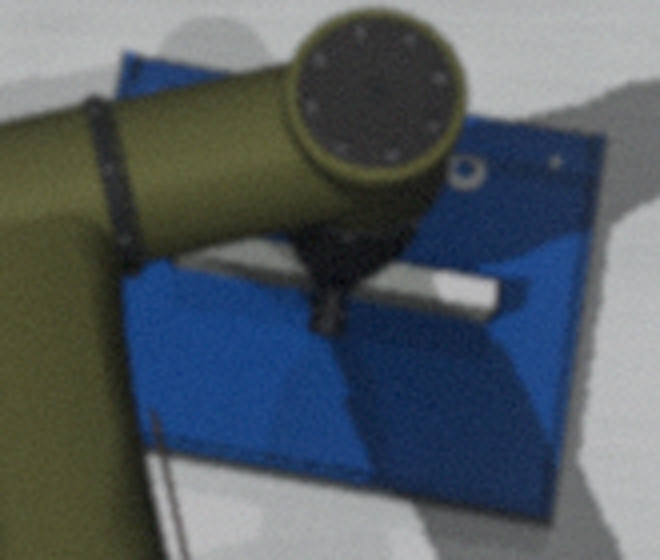

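```bash
cat > row.py <<'E'
import sys
from h import *
from st import C0,ux,uy
n=sys.argv[1];im=cv2.imread(sys.argv[2]);hsv=cv2.cvtColor(im,cv2.COLOR_BGR2HSV)
w=((hsv[...,1]<105)&(hsv[...,2]>75)).astype(np.uint8)
nl,lab,st,ce=cv2.connectedComponentsWithStats(w)
for k in range(1,nl):
    if 15<st[k,4]<200:
        x,y,ww,hh=st[k,:4]; P=ray(n,[ce[k],(x+(ww-1)/2,y+(hh-1)/2)],.0345)[:,:2]-C0
        if abs(P[0]@ux)<.15 and abs(P[0]@uy)<.19: print(st[k],ce[k].round(1),"tray cen",P@ux*1e3,P@uy*1e3)
E
python3 row.py side pics/side11.png; python3 row.py top pics/top11.png
python3 -c "
import cv2;im=cv2.imread('pics/side11.png');cv2.imwrite('pics/s11r.png',cv2.resize(im[145:215,180:240],None,fx=8,fy=8,interpolation=cv2.INTER_CUBIC))"
```

```text
[204 156  19  23 191] [213.8 167.6] tray cen [104.489  107.5889] [-36.4939 -39.1897]
[197 181  16  18 151] [204.3 189.3] tray cen [103.399  102.5975] [68.0489 68.9555]
[227 207  10  13 104] [231.1 213.3] tray cen [5.146 4.53 ] [150.7775 149.3055]
[312 159  10   9  60] [316.7 163.2] tray cen [101.1541 101.6236] [-89.8602 -89.2287]
[244 180  32   9 166] [261.2 183.9] tray cen [7.4369 6.2178] [63.1058 68.1835]
```

View pics/s11r.png

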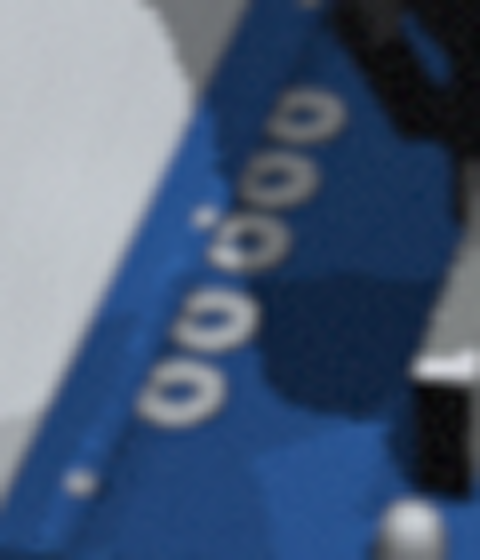

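The row is straight. Visible centres lie at tray x≈103–107 with the ledge hiding part of each washer, which matches the felt contact at 106. Now I lower the straightedge until the deck takes its weight.

Emit:
play_rows([
  [0, 0, 0.4],
  [0, 0, 0.8],
  [0, 0, 0.8],
], twist=[0, 0, 0], hand=[5, 5, 5])

```text
time: 20.45
ee_pos: [0.5626, -0.0583, 0.0322]
eef_rot: [-0.0, -0.648, 0.762, 0.0]
contact_force: [1.0, -1.0, -3.4]
gripper_width: 0.0192
```

Emit:
play_rows([
  [0, 0, 0.3],
  [0, 0, 0.3],
], twist=[0, 0], hand=[5, 5])

```text
time: 20.7
ee_pos: [0.5626, -0.0582, 0.032]
eef_rot: [-0.0, -0.648, 0.762, 0.0]
contact_force: [1.1, 0.8, -2.3]
gripper_width: 0.0191
```

```bash
python3 st.py
```

```text
t 20.70 tray xy 1.8 -1.0 z 32.0 yaw -9.28  F tray 0.92 0.97 -2.32 Mz -0.012 w 0.0191 0.007666107218858634
```

Emit:
play_rows([
  [0, 0, 0.3],
  [0, 0, 0.3],
], twist=[0, 0], hand=[5, 5])

```text
time: 20.95
ee_pos: [0.5626, -0.0582, 0.0317]
eef_rot: [-0.0, -0.648, 0.762, 0.0]
contact_force: [0.5, 0.1, -1.7]
gripper_width: 0.019
```

Emit:
play_rows([
  [0, 0, 0.3],
  [0, 0, 0.3],
], twist=[0, 0], hand=[5, 5])

```text
time: 21.2
ee_pos: [0.5626, -0.0582, 0.0314]
eef_rot: [-0.0, -0.648, 0.762, 0.0]
contact_force: [0.6, 0.6, -2.6]
gripper_width: 0.0193
```

```bash
python3 st.py
```

```text
t 21.20 tray xy 1.8 -0.9 z 31.4 yaw -9.28  F tray 0.51 0.71 -2.61 Mz -0.048 w 0.0193 0.006291308367190185
```

Emit:
play_rows([
  [0, 0, 0.4],
  [0, 0, 0.4],
], twist=[0, 0], hand=[5, 5])

```text
time: 21.45
ee_pos: [0.5627, -0.0582, 0.0314]
eef_rot: [0.0, -0.648, 0.762, -0.0]
contact_force: [-0.8, -0.5, 1.5]
gripper_width: 0.0192
```

Emit:
play_rows([
  [0, 0, 0.4],
  [0, 0, 0.4],
], twist=[0, 0], hand=[5, 5])

```text
time: 21.7
ee_pos: [0.5628, -0.0583, 0.0313]
eef_rot: [0.0, -0.648, 0.762, -0.0]
contact_force: [-3.9, 0.2, 5.8]
gripper_width: 0.019
```

```bash
python3 st.py
```

```text
t 21.70 tray xy 2.0 -1.0 z 31.3 yaw -9.27  F tray -3.90 -0.41 5.82 Mz 0.015 w 0.0190 0.03170866217405343
```

It is down on the deck. I release it and rise clear.

Emit:
play_rows([
  [0, 0, -0.4],
  [0, 0, -0.4],
  [0, 0, -0.4],
  [0, 0, -0.4],
  [0, 0, -0.4],
  [0, 0, -0.4],
], twist=[0, 0, 0, 0, 0, 0], hand=[8, 18, 26, 45, 55, 55])

```text
time: 22.45
ee_pos: [0.5626, -0.0582, 0.0308]
eef_rot: [-0.0, -0.648, 0.762, 0.0]
contact_force: [-0.9, -0.4, 0.8]
gripper_width: 0.0549
```

Emit:
play_rows([
  [0, 0, -10],
  [0, 0, -30],
  [0, 0, -60],
  [0, 0, -100],
  [0, 0, -140],
  [0, 0, -140],
], twist=[0, 0, 0, 0, 0, 0], hand=[55, 55, 55, 55, 55, 55])

```text
time: 23.2
ee_pos: [0.5645, -0.0584, 0.1763]
eef_rot: [0.003, -0.648, 0.762, -0.002]
contact_force: [0.3, -0.2, 0.1]
gripper_width: 0.0549
```

Emit:
play_rows([
  [60, 60, 0],
  [120, 120, 0],
  [180, 150, 0],
  [220, 150, 0],
  [220, 150, 0],
  [220, 150, 0],
], twist=[0, 0, 0, 0, 0, 0], hand=[55, 55, 55, 55, 55, 55])

```text
time: 23.95
ee_pos: [0.3782, -0.2522, 0.171]
eef_rot: [0.0, -0.646, 0.763, 0.0]
contact_force: [0.9, 0.9, -0.7]
gripper_width: 0.0548
```

```bash
python3 st.py; python3 look.py 12 side top; python3 row.py side pics/side12.png; python3 row.py top pics/top12.png
```

```text
t 23.95 tray xy -148.5 -222.4 z 171.0 yaw -9.45  F tray 0.70 1.01 -0.75 Mz -0.068 w 0.0548 0.007638562521729945
{'time': 24.05, 'ee_pos': array([ 0.3791, -0.2509,  0.1708]), 'eef_rot': array([ 0.0001, -0.6474,  0.7621,  0.0002]), 'contact_force': array([ 0.9079,  0.6402, -0.1772]), 'wrist_torque': array([ 0.0706, -0.0328,  0.0077]), 'gripper_width': 0.055007439944262104}
[204 156  19  23 199] [213.8 167.5] tray cen [104.6513 107.5889] [-37.1388 -39.1897]
[197 181  15  18 146] [204.2 189.4] tray cen [103.6152 103.9854] [68.5083 69.2379]
[226 207  11  13 103] [231.3 213.4] tray cen [4.8254 5.833 ] [150.8807 149.5703]
[255 148  12  10  85] [260.4 152.7] tray cen [102.9716 103.6078] [83.0478 83.0011]
[269 151  11  10  79] [273.7 155.2] tray cen [102.5718 101.6638] [41.9813 41.0422]
[284 150  12  13  90] [289.  157.1] tray cen [104.7824 108.6244] [-4.566  -5.4228]
[297 156  11  10  79] [301.9 160.2] tray cen [102.4499 101.4542] [-44.5015 -44.933 ]
[311 158  11  10  83] [315.7 162.5] tray cen [102.6766 102.9044] [-86.5843 -87.5059]
[224 175   8  10  57] [227.4 179.3] tray cen [3.0734 2.4808] [165.3645 164.8438]
```

View pics/side12.png

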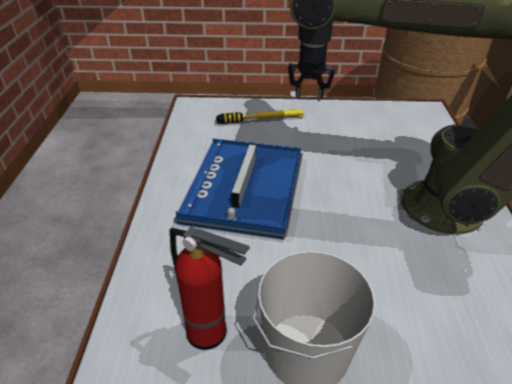

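View pics/top12z.png

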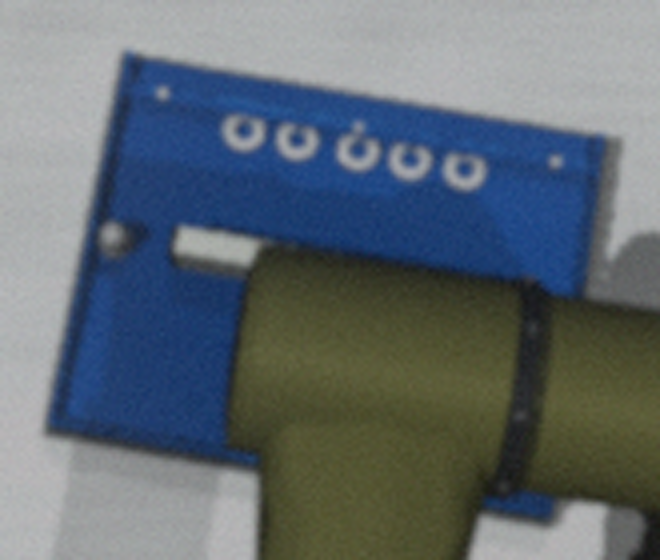

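The row is straight, with visible centres at x=102.4–103.0 mm (the third merges with a bolt in the mask) and clipped by the ledge. The straightedge stands upright about 100 mm behind the row, and the nut has not moved. Handing in.

```bash
python3 -c "
from workcell import r,sensors
print(r.job_done()); print(sensors.read_state()['time'])"
```

```text
the job is handed in; nothing more can be done
None
the job is handed in; nothing more can be done
```

I handed the job in at about 24 s of the 72 s. All five washers are in a straight row against the back lip, and the straightedge stands released on its edge on the deck, about 100 mm behind them. No verdict was reported.

**What I did:** I squared the straightedge to the lip at −9.4° and held it about 1 mm off the deck. I lined the washers up on its face, then felt for the lip in steps of about 0.5 mm. The row touched with the tool at tray x ≈ 80 mm, which puts the washer centres about 106 mm along the tray. I held it there for about 4 s at 5–8 N, trimming the yaw until the load was even along the row. Then I drew the straightedge back, lowered it, released it and moved the arm clear.

**Last checks:**
- **Row:** the last top picture puts four visible washer centres at tray x = 102.4–103.0 mm. The third read 104.8 because a bolt merged with it in the mask. All five appear pulled about 3 mm toward the front because the ledge hides part of each.
- **Lip position:** the lip is near its −12 mm extreme, so the row sits about 28–29 mm in front of the lip's origin. The limit is 30 mm, so the margin is small.
- **Other objects:** the nut shows no real movement between the first and last pictures. The brush, bucket and extinguisher look untouched, checked by eye only.
- **Force on each washer:** I could not measure this. I inferred even contact from the near-zero turning moment.

**Disagreement:** the reported tool height was about 30 mm lower than both cameras showed. My first closing therefore shut on nothing, just above the straightedge, and I set the heights from the cameras after that.

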